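# Put the incense tins away in the niche cabinet

## Task

Lift all the little metal tins off the spinning turntable and stand them upright on the wooden tray while the tray is still outside the cabinet. Open the white cabinet's door, slide the loaded tray fin-outwards into the cabinet until it is fully home against the back, then close the door, leaving everything upright and the other things on the board where they are.

Things in the scene. Friction and masses are not known exactly. Their poses are not given: they have to be found in the camera images.
- cabinet: Low white wooden cabinet, fixed, 190 deep (x) x 160 wide (y) x 80 mm high; origin: centre of its footprint on the board. Open front at x = -95 mm, facing the robot. No floor: the tray slides on the board. 140 mm clear between side walls; inner back face at x = +85. The roof (top at 80 mm) covers x = -40 to +95 only; ahead of that it is open above. A steel spring clamp grips its right edge.
- cabinet_mouth (a point): Middle of the cabinet's front opening at board level (cabinet x = -95 mm, y = 0); axes as the cabinet's. Inside, a strip 8 mm wide runs along each side wall, 23 to 31 mm above the board (cabinet x = -80 to +85), so the tray slides in a slot under the strips.
- door (a joint): Door angle a: 0 = shut, grows as it opens, stop at 1.75. White panel 10 mm thick, 3 to 77 mm above the board, hinged at the cabinet's front left (+y) corner, swings out to -x, starts ajar (0.45 to 0.8), stays where left, moves with under 1 N. In the cabinet's frame it runs from the hinge along (-sin a, -cos a); its inner face looks along (cos a, -sin a).
- door_hinge (a point): Point on the vertical hinge axis, at the panel's mid-thickness, 40 mm above the board (cabinet x = -101, y = +80 mm). Turns with the door.
- door_edge (a point): Middle of the door's free vertical edge, 158 mm from the hinge axis, 40 mm above the board. A wooden knob 14 mm across stands 18 mm out of the outer face, 142 mm from the hinge, 50 mm above the board.
- tray: Dark wooden tray, loose, about 220 g: open pan 134 (x) x 132 (y) x 16 mm high, floor and walls 4 mm. Origin: centre of its underside. An upright grip fin at the middle of its -x side: x = -97 to -67 mm, 10 mm thick in y, 46 mm high. Starts on the board at the right, fin towards the robot. Fully home, its origin is at cabinet x = +18 mm and the fin, inside the door, is clear of the roof.
- tray_fin (a point): Top centre of the tray's grip fin (tray x = -82, y = 0, z = 46 mm).
- turntable: Base of a wooden turntable, fixed, origin on the board under its axis. On it a platter 250 mm across spins freely; the platter's upper face is 22 mm above the board, with a rim 5 mm thick standing 10 mm above that face (inside diameter 240 mm).
- tin0: Small closed round aluminium tin, 36 mm diameter, 40 mm high, about 50 g, loose. Origin: centre of its underside. Starts standing on the turntable, about 55 mm from its axis. Two to four of the four tins are present, all alike.
- tin1: Small closed round aluminium tin, 36 mm diameter, 40 mm high, about 50 g, loose. Origin: centre of its underside. Starts standing on the turntable, about 55 mm from its axis. Two to four of the four tins are present, all alike.
- tin2: Small closed round aluminium tin, 36 mm diameter, 40 mm high, about 50 g, loose. Origin: centre of its underside. Starts standing on the turntable, about 55 mm from its axis. Two to four of the four tins are present, all alike.
- tin3: Small closed round aluminium tin, 36 mm diameter, 40 mm high, about 50 g, loose. Origin: centre of its underside. Starts standing on the turntable, about 55 mm from its axis. Two to four of the four tins are present, all alike.
- incense_holder: Grey ceramic incense holder, 90 mm dish, 32 mm high, origin at its underside, right of the cabinet. Leave it.
- torch: Orange torch, 145 mm long, 44 mm high, lying left of the cabinet; origin at its underside. Leave it.
- matchbox: Cardboard matchbox 36 x 53 x 15 mm lying on the cabinet roof, origin at its underside. Leave it.
There are look-alikes about, which are no part of the job. Leave any green or red look-alike of the tin1 alone. What is shaped like the tin3 but yellow is not meant.

How it is judged:
By the outcome, as a careful person would: the job done as asked, in the order asked, and still so for the second after the job is handed in, with the robot touching nothing.
Of tin0, tin1, tin2, tin3 only 2 to 4 are there at a start; the rules pass over those that are not, and their reading is None.
At some moment in a run one of tray, tin0, tin1, tin2, tin3 may be knocked a few centimetres aside while the robot is not near it.
It also fails if it takes over 208 s, if anything falls off the work surface, if the arm or the gripper's body presses on something with over 40 N, if the wrist force passes 120 N, or if a joint passes its speed limit or range.

## Robot

A 6-joint arm with a two-finger parallel gripper is mounted at the origin on the work surface. World frame = base frame: x ahead of the robot, y to its left, z up, the work surface at z = 0. Lengths are in m, angles in rad, forces in N, time in s.
With the tool pointing down it reaches from about 0.35 to 0.85 m from the base axis. Payload 8.1 kg.
Tool frame: the origin (TCP) lies midway between the tips of the shut fingers; the grasp point (between the pads) lies 19 mm behind it; z points along the fingers, y is the line along which they close (so a half turn about z gives the same grasp; the last joint's range is limited). The gripper opens to 93 mm and grips with 3 to 60 N. Pads are 15 mm wide; open, the fingers measure 128 mm over their backs; the gripper's body (75 mm by 188 mm) begins 65 mm behind the grasp point.
Start: joints at [-1.22, 0.13, 1.488, -0, 1.523, -0.085], TCP at [0.253, -0.544, 0.19] pointing down, gripper open.
Joint ranges: [-2.96, 2.96], [-0.89, 2.26], [0.02, 2.5], [-1.34, 4.48], [0, 2.73], [-2.66, 2.66]. Speed limits (rad/s): [2.39, 2.39, 2.79, 3.14, 3.14, 3.14].

## Interface

Orientations are given as a rotation vector (axis times angle).
In Python, from plant import read_state, read_camera, camera_model, close_job gives the robot as it stands. The module is installed in compiled form; this text tells all that it offers.
- The arm moves only by the tool carry_out, never from a script. Its argument "moves" is a list of rows, each an object of numbers: "jaw": the finger opening in m, from 0 to 0.093; "dx", "dy", "dz": the shift along the tool's x, y, z in m; "yaw": the turn about the tool's z in rad. In form: [{"jaw": .., "dx": .., "dy": .., "dz": .., "yaw": ..}, ...]. A call has 1 to 8 rows; each row shifts and turns the commanded pose from where the row before left it, along the tool's axes as they then stand; what a row does not reach is not made up. A row lasts 1/8 s, in which the tool goes at most 62.5 mm and 10.7 degrees, less where a joint would pass 70% of its speed; a pose out of reach is approached as far as the arm can. A call is refused whole if a number of a shift passes 0.0625 or a number of a turn 0.188, either way. A call with a gripper value outside its range is refused whole. The fingers move at their own pace and stop on an object; "grip_force" is the grip in N (left out, the last holds). Time passes only in rows, so rows that do not move let the fingers close. It gives the time, the measured TCP pose, the force, the opening and the grip force at its end, in the units of the state.
- read_state(): the state, without advancing time (a new reading comes with each control period).
- read_camera(name): name is "scene" or "side" or "wrist"; returns the picture (400x640x3 uint8, red, green, blue); there is no depth.
- camera_model(name): a dict with "camera_matrix" (3x3 intrinsics, pixels), "view" (4x4, takes a point from world to camera coordinates). Camera axes: x right, y up, looking along -z (the intrinsics and any distortion apply to the point x, -y, -z); pixel columns grow to the right and rows downward; lengths in m; the calibration is good to about 2 mm. A picture is of the moment at which its call begins: read the wrist's pose just before it. camera_model takes no time and is no camera call; for the wrist camera it gives the pose at the moment of the call.
- close_job(): hands the job in; it is judged then, once.
The state is a dict: "t": time; "q": joint angles; "dq": joint speeds; "joint_torque": joint torques, N m; "tool_pos": TCP position; "orientation": TCP orientation; "force": force on the tool from outside, world axes, zero at the start; "wrist_torque": the same for the moment, N m; "opening": finger opening in m; "gripper_force": force on a finger pad.
Only numpy, scipy, OpenCV 4.12 (cv2) and the standard library are available. Lean on these libraries where they do the work, as an engineer would, in place of code of your own. Each camera call takes 0.05 s, during which the arm holds its last target. There are 200 camera calls.

## Working session

There is one attempt and no reset: what is moved stays moved. The work goes in short steps, Python scripts to look and compute and a tool call to move; the robot and the scene stay as the last step left them, time stands still between calls to the robot, and variables do not carry over. Pictures are saved under pics/ and viewed, at most 14 in all, crops included, and the job is handed in when it is done.

Besides the shell and the picture viewer there is one more tool, called after "Emit:" by a JSON object that holds its "fn" and its "kwargs", one argument or row to a line. carry_out: Moves the arm, as the interface text tells. Its arguments: {"type":"object","properties":{"moves":{"type":"array","items":{"type":"object","properties":{"jaw":{"type":"number"},"dx":{"type":"number"},"dy":{"type":"number"},"dz":{"type":"number"},"yaw":{"type":"number"}}}},"grip_force":{"type":"number"}},"required":["moves"]}

```bash
mkdir -p pics
cat > h.py <<'E'
import numpy as np, cv2
from plant import read_state, read_camera, camera_model, close_job
from scipy.spatial.transform import Rotation as R
def snap(n,f=None):
    m=camera_model(n); im=read_camera(n)
    if f: cv2.imwrite('pics/'+f,im[:,:,::-1])
    return im,m
def ray(m,uv,z):
    K=np.array(m['camera_matrix']);V=np.array(m['view'])
    d=np.linalg.inv(K)@np.array([uv[0],uv[1],1.]);d=np.array([d[0],-d[1],-d[2]])
    Rm=V[:3,:3];o=-Rm.T@V[:3,3];d=Rm.T@d
    return o+d*(z-o[2])/d[2]
def proj(m,p):
    c=np.array(m['view'])@np.append(p,1.);u=np.array(m['camera_matrix'])@np.array([c[0],-c[1],-c[2]]);return u[:2]/u[2]
def tool():
    s=read_state();return np.array(s['tool_pos']),R.from_rotvec(s['orientation']).as_matrix(),s
E
python3 - <<'E'
from h import *
print(read_state()); print(camera_model('scene').keys())
a=[snap('scene','s0.png'),snap('side','d0.png'),snap('wrist','w0.png')]
for _,m in a: print(np.array(m['camera_matrix']).round(1).tolist(), np.array(m['view']).round(3).tolist())
E
```

```text
{'t': 0.0, 'q': array([-1.22040159e+00,  1.31171389e-01,  1.48929612e+00, -2.38042009e-05,
        1.52296699e+00, -8.53619769e-02]), 'dq': array([ 1.01417322e-03,  2.90696803e-04, -1.02501847e-03, -3.39687372e-05,
        1.58658164e-03,  2.11693506e-03]), 'joint_torque': array([-3.09508896e-04, -5.59844685e+01, -4.91753483e+01,  7.66977668e-02,
        3.57816217e-02, -2.04415192e-04]), 'tool_pos': array([ 0.25307573, -0.54332911,  0.18907213]), 'orientation': array([-3.06554005e+00, -6.78690170e-01,  4.19046250e-04]), 'force': array([0.29700738, 0.80952381, 0.13392173]), 'wrist_torque': array([-0.00029889, -0.04304893,  0.02037114]), 'gripper_force': 0.0, 'opening': 0.09302788142363101}
dict_keys(['camera_matrix', 'view'])
[[389.2, 0.0, 309.5], [0.0, 389.2, 200.8], [0.0, 0.0, 1.0]] [[0.755, 0.655, 0.012, -0.507], [-0.455, 0.512, 0.729, 0.153], [0.471, -0.556, 0.685, -1.618], [0.0, 0.0, 0.0, 1.0]]
[[486.0, 0.0, 318.3], [0.0, 486.0, 206.9], [0.0, 0.0, 1.0]] [[-0.851, -0.525, 0.001, 0.531], [0.322, -0.521, 0.791, -0.206], [-0.415, 0.673, 0.612, -1.241], [0.0, 0.0, 0.0, 1.0]]
[[289.3, 0.0, 321.8], [0.0, 289.3, 199.6], [0.0, 0.0, 1.0]] [[0.423, -0.906, -0.002, -0.599], [0.867, 0.406, -0.289, 0.036], [0.263, 0.121, 0.957, -0.391], [0.0, 0.0, 0.0, 1.0]]
```

View pics/s0.png

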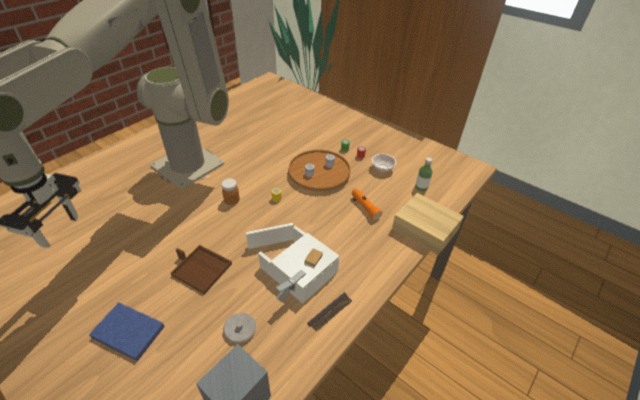

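View pics/d0.png

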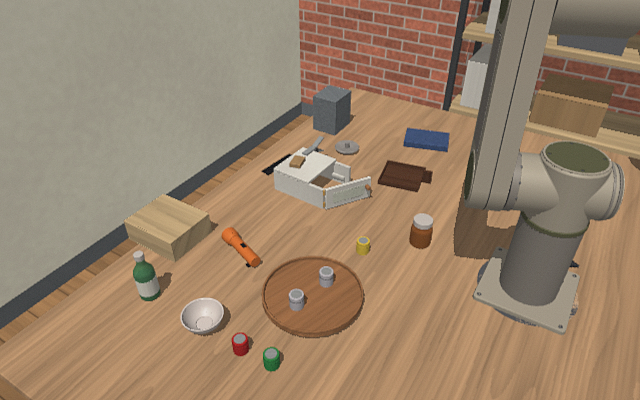

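View pics/w0.png

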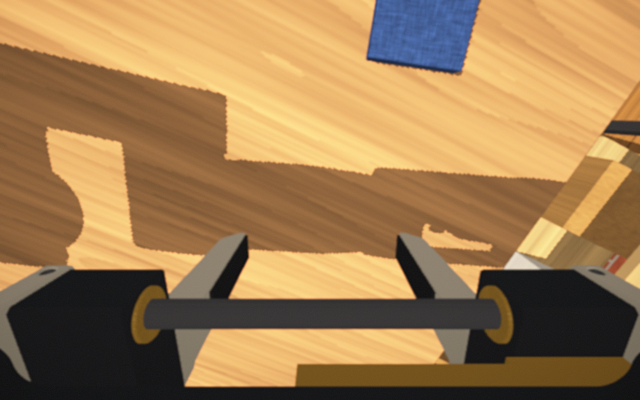

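The scene shows two grey tins on the platter, at side pixels (297,299) and (327,276). The tray is at (405,175) with its fin at (428,176), and the cabinet is ajar at (318,180). There are red, green and yellow decoys. The wrist view shows only the board and the blue book.

Run:
```python
from h import *
for f,n in (('d0.png','side'),('s0.png','scene')):
    im=cv2.imread('pics/'+f);m=camera_model(n);hsv=cv2.cvtColor(im,cv2.COLOR_BGR2HSV);H,S,V=cv2.split(hsv)
    print(n)
    # platter ellipse & tins
    box=(258,252,370,340) if n=='side' else (284,146,356,194)
    x0,y0,x1,y1=box
    sub=np.zeros(H.shape,np.uint8);sub[y0:y1,x0:x1]=255
    mt=((S<60)&(V>60)).astype(np.uint8)*255&sub
    k,l,st,c=cv2.connectedComponentsWithStats(mt)
    for i in range(1,k):
        if st[i,4]>15: print('tin',st[i].tolist(),c[i].round(1),'z=.042',ray(m,c[i],.042).round(3), 'top',ray(m,(st[i,0]+st[i,2]/2,st[i,1]+3),.062).round(3))
    mp=((V<175)&(S>110)).astype(np.uint8)*255&sub
    mp=cv2.morphologyEx(mp,cv2.MORPH_CLOSE,np.ones((5,5)))
    cs=max(cv2.findContours(mp,0,2)[0],key=cv2.contourArea);e=cv2.fitEllipse(cv2.convexHull(cs));print('plat',e,ray(m,e[0],.02).round(3))
    # tray dark
    md=((V<110)&(S>100)).astype(np.uint8)*255;z=np.zeros_like(md)
    if n=='side': z[155:195,372:436]=255
    else: z[240:295,168:236]=255
    md&=z;cs=max(cv2.findContours(md,0,2)[0],key=cv2.contourArea)
    r=cv2.approxPolyDP(cs,2.5,True)[:,0];print('tray');[print(p,ray(m,p,.016).round(3)) for p in r]
crop=cv2.imread('pics/d0.png')[120:220,250:450];cv2.imwrite('pics/c1.png',cv2.resize(crop,(800,400),interpolation=2))
crop=cv2.imread('pics/s0.png')[210:310,160:360];cv2.imwrite('pics/c2.png',cv2.resize(crop,(800,400),interpolation=2))
a=cv2.vconcat([cv2.imread('pics/c1.png')[:,:],cv2.imread('pics/c2.png')]);cv2.imwrite('pics/c.png',cv2.resize(a,(600,600)))
```

```text
side
tin [319, 266, 15, 22, 268] [325.7 276.3] z=.042 [0.436 0.27  0.042] top [0.437 0.265 0.062]
tin [289, 289, 15, 22, 292] [296.1 299.4] z=.042 [0.457 0.372 0.042] top [0.458 0.367 0.062]
plat ((312.01385498046875, 295.920654296875), (82.46663665771484, 102.58586883544922), 89.30460357666016) [0.441 0.327 0.02 ]
tray
[378 179] [ 0.53  -0.221  0.016]
[380 184] [ 0.511 -0.198  0.016]
[417 191] [ 0.394 -0.225  0.016]
[421 181] [ 0.405 -0.284  0.016]
[430 183] [ 0.375 -0.289  0.016]
[432 172] [ 0.394 -0.353  0.016]
[423 167] [ 0.431 -0.366  0.016]
[387 161] [ 0.552 -0.336  0.016]
scene
tin [326, 154, 8, 13, 92] [329.5 160.2] z=.042 [0.457 0.37  0.042] top [0.461 0.367 0.062]
tin [305, 164, 9, 13, 90] [309.1 169.4] z=.042 [0.434 0.27  0.042] top [0.442 0.264 0.062]
plat ((321.9727478027344, 169.87940979003906), (49.81583786010742, 73.23395538330078), 73.09513092041016) [0.457 0.323 0.02 ]
tray
[177 249] [ 0.364 -0.304  0.016]
[181 262] [ 0.418 -0.327  0.016]
[172 272] [ 0.429 -0.368  0.016]
[172 277] [ 0.445 -0.379  0.016]
[201 294] [ 0.56  -0.358  0.016]
[231 263] [ 0.539 -0.225  0.016]
[200 246] [ 0.409 -0.247  0.016]
[186 258] [ 0.416 -0.307  0.016]
```

View pics/c1.png

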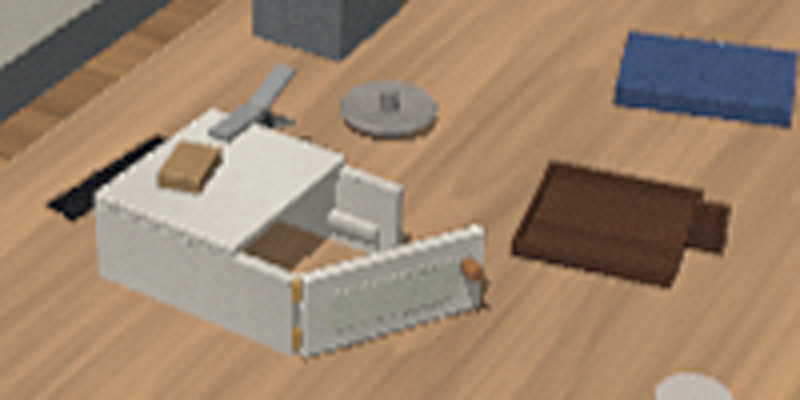

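View pics/c2.png

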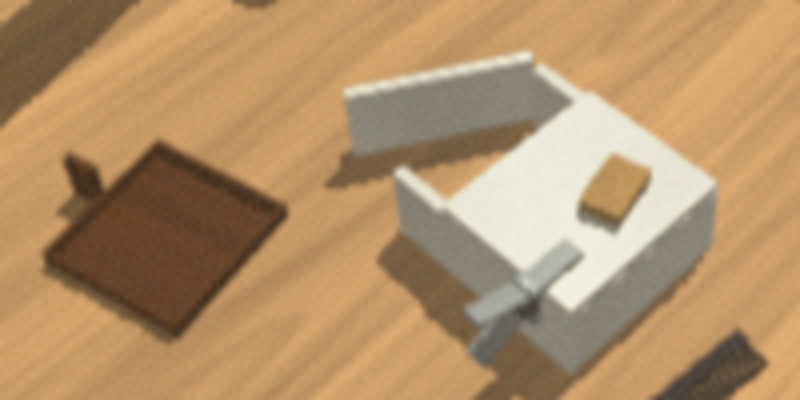

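Run:
```python
from h import *
def fit(L,W):
    L=np.array(L)/1000;W=np.array(W)[:,:2];a=L-L.mean(0);b=W-W.mean(0)
    th=np.arctan2((a[:,0]*b[:,1]-a[:,1]*b[:,0]).sum(),(a*b).sum());c,s=np.cos(th),np.sin(th);Rm=np.array([[c,-s],[s,c]])
    t=W.mean(0)-Rm@L.mean(0);print('pos',t.round(4),'th',th.round(4),'res mm',((L@Rm.T+t-W)*1000).round(0).tolist());return t,Rm,th
sc=camera_model('scene');sd=camera_model('side')
L=[(95,80),(95,-80),(-40,80),(-40,-80)]
W1=[ray(sc,(160+u/4,210+v/4),.08) for u,v in((716,185),(572,308),(595,92),(445,205))]
W2=[ray(sd,(250+u/4,120+v/4),.08) for u,v in((97,200),(215,110),(238,250),(343,158))]
fit(L,W1);fit(L,W2);t,Rm,th=fit(L+L,W1+W2)
for W in ([ray(sc,(160+u/4,210+v/4),.077) for u,v in((530,55),(348,92))],[ray(sd,(250+u/4,120+v/4),.077) for u,v in((305,275),(482,230))]):
    for w in W: print('door loc',(Rm.T@(w[:2]-t)).round(3))
T=[(-67,66),(67,66),(67,-66),(-67,-66)]
W1=[ray(sc,(160+u/4,210+v/4),.016) for u,v in((160,143),(288,212),(178,326),(45,256))]
W2=[ray(sd,(250+u/4,120+v/4),.016) for u,v in((675,271),(515,245),(555,163),(703,190))]
fit(T,W1);fit(T,W2);fit(T+T,W1+W2)
p,Ro,s=tool();print(p,Ro.round(3).tolist())
wm=camera_model('wrist');V=np.array(wm['view']);print('cam in tool',Ro.T@(-V[:3,:3].T@V[:3,3]-p),(Ro.T@V[:3,:3].T).round(3).tolist())
```

```text
pos [ 0.7094 -0.0924] th -0.0589 res mm [[3.0, 3.0], [2.0, -3.0], [-2.0, 1.0], [-2.0, -0.0]]
pos [ 0.6969 -0.0865] th -0.0248 res mm [[2.0, -1.0], [2.0, 2.0], [-2.0, 2.0], [-3.0, -3.0]]
pos [ 0.7031 -0.0894] th -0.0418 res mm [[-5.0, 8.0], [-3.0, 1.0], [-10.0, 3.0], [-7.0, 2.0], [10.0, -6.0], [7.0, -2.0], [6.0, 0.0], [2.0, -5.0]]
door loc [-0.098  0.072]
door loc [-0.173 -0.057]
door loc [-0.104  0.075]
door loc [-0.184 -0.051]
pos [ 0.486  -0.2974] th 0.1848 res mm [[-1.0, 1.0], [-1.0, 3.0], [3.0, -4.0], [-2.0, -0.0]]
pos [ 0.4718 -0.291 ] th 0.2202 res mm [[-4.0, 3.0], [1.0, -2.0], [4.0, 0.0], [-1.0, -2.0]]
pos [ 0.4789 -0.2942] th 0.2025 res mm [[-9.0, 3.0], [-10.0, 7.0], [-3.0, 1.0], [-7.0, 2.0], [4.0, 2.0], [10.0, -6.0], [11.0, -4.0], [5.0, -4.0]]
[ 0.25314345 -0.54347785  0.18932696] [[0.907, 0.422, -0.0], [0.422, -0.907, 0.001], [0.0, -0.001, -1.0]]
cam in tool [ 0.07948187 -0.00021612 -0.19454716] [[0.001, 0.957, 0.289], [1.0, -0.001, 0.0], [0.0, 0.289, -0.957]]
```

Emit:
{"fn": "carry_out", "kwargs": {
  "moves": [
    {"yaw":0.145,"dz":-0.03},
    {"yaw":0.145,"dz":-0.03},
    {"yaw":0.146},
    {"dx":0.05,"dy":-0.05},
    {"dx":0.05,"dy":-0.05},
    {"dx":0.05,"dy":-0.05},
    {"dx":0.05,"dy":-0.05},
    {"dx":0.03,"dy":-0.05}
  ]
}}

```text
invalid input at $.moves[0]: expected keys jaw, dx, dy, dz, yaw
```

Run:
```python
from h import *
p,Ro,s=tool();print(p,Ro.round(3).tolist(),s['t'])
snap('wrist','w1.png');im,m=snap('side','d1.png')
H,S,V=cv2.split(cv2.cvtColor(im,cv2.COLOR_RGB2HSV));mt=((S<60)&(V>60)).astype(np.uint8)
mt[:252]=0;mt[340:]=0;mt[:,:258]=0;mt[:,370:]=0
k,l,st,c=cv2.connectedComponentsWithStats(mt)
for i in range(1,k):
    if st[i,4]>15: print('tin',st[i].tolist(),ray(m,c[i],.042).round(3))
```

```text
[ 0.25314345 -0.54347785  0.18932696] [[0.907, 0.422, -0.0], [0.422, -0.907, 0.001], [0.0, -0.001, -1.0]] 0.15
tin [319, 266, 15, 22, 268] [0.436 0.27  0.042]
tin [289, 289, 15, 22, 292] [0.457 0.372 0.042]
```

View pics/w1.png

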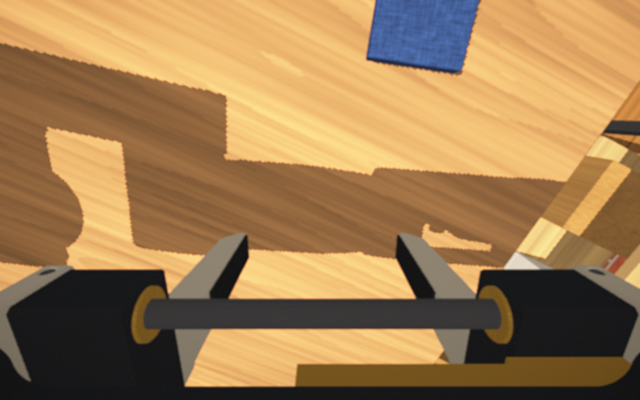

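That picture is the same wrist view as before: the call was refused because every row needs all five keys. I'll resend it.

Emit:
{"fn": "carry_out", "kwargs": {
  "moves": [
    {"jaw":0.093,"dx":0,"dy":0,"dz":-0.03,"yaw":0.145},
    {"jaw":0.093,"dx":0,"dy":0,"dz":-0.03,"yaw":0.145},
    {"jaw":0.093,"dx":0,"dy":0,"dz":0,"yaw":0.146},
    {"jaw":0.093,"dx":0.05,"dy":-0.05,"dz":0,"yaw":0},
    {"jaw":0.093,"dx":0.05,"dy":-0.05,"dz":0,"yaw":0},
    {"jaw":0.093,"dx":0.05,"dy":-0.05,"dz":0,"yaw":0},
    {"jaw":0.093,"dx":0.05,"dy":-0.05,"dz":0,"yaw":0},
    {"jaw":0.093,"dx":0,"dy":-0.05,"dz":0,"yaw":0}
  ]
}}

```text
t: 1.25
tool_pos: [0.432, -0.315, 0.2493]
orientation: [-3.14, -0.003, 0.0]
force: [-0.1, -0.0, 0.5]
opening: 0.0928
gripper_force: 0.0
```

Run:
```python
from h import *
p,Ro,s=tool();print(p,Ro.round(3).tolist(),s['t'])
_,m=snap('wrist','w2.png');print(proj(m,p));im,m=snap('side','d1.png')
H,S,V=cv2.split(cv2.cvtColor(im,cv2.COLOR_RGB2HSV));mt=((S<60)&(V>60)).astype(np.uint8)
mt[:252]=0;mt[340:]=0;mt[:,:258]=0;mt[:,370:]=0
k,l,st,c=cv2.connectedComponentsWithStats(mt)
for i in range(1,k):
    if st[i,4]>15: print('tin',st[i].tolist(),ray(m,c[i],.042).round(3))
```

```text
[ 0.43200923 -0.31498219  0.24929667] [[1.0, 0.002, -0.0], [0.002, -1.0, 0.001], [-0.0, -0.001, -1.0]] 1.25
[321.37711964 227.08024181]
tin [319, 266, 15, 22, 268] [0.436 0.27  0.042]
tin [289, 289, 15, 22, 291] [0.457 0.372 0.042]
```

View pics/w2.png

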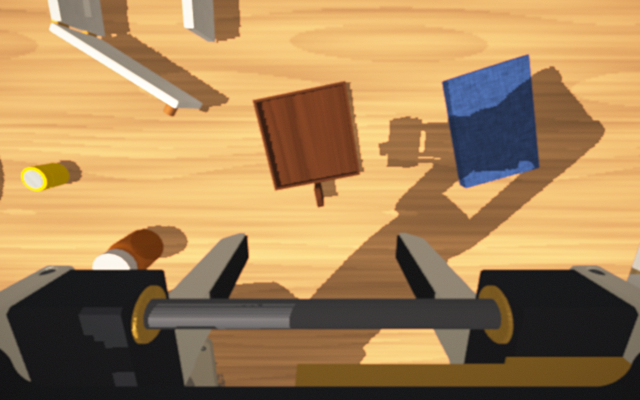

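The wrist view shows the tray pan with corners at (255,101), (348,84), (360,173) and (276,189), and the fin at (319,195). The door's free edge is at (188,103). Next I'll measure the tray and door.

```bash
cat >> h.py <<'E'
def tray(im,m,roi=None,full=False):
    H,S,V=cv2.split(cv2.cvtColor(im,cv2.COLOR_RGB2HSV))
    md=((V<135)&(S>110)&((H<12)|(H>170))).astype(np.uint8)*255
    md=cv2.morphologyEx(md,cv2.MORPH_OPEN,np.ones((13,13)))
    if roi: z=np.zeros_like(md);z[roi[1]:roi[3],roi[0]:roi[2]]=255;md&=z
    cs=max(cv2.findContours(md,0,2)[0],key=cv2.contourArea)
    P=np.array([ray(m,c,.016)[:2] for c in cs[:,0]],np.float32)
    return cv2.minAreaRect(P*1000),cv2.minAreaRect(cs)
E
python3 - <<'E'
from h import *
im=cv2.imread('pics/w2.png')[:,:,::-1].copy();m=camera_model('wrist')
print(tray(im,m,(230,60,380,215)))
for uv in((255,101),(348,84),(360,173),(276,189)): print(ray(m,uv,.016).round(4))
print('fin top',ray(m,(319,184),.046),'door edge top',ray(m,(188,103),.077),ray(m,(52,26),.077))
E
```

```text
(((473.7076416015625, -293.04736328125), (131.6096954345703, 129.35813903808594), 11.28653335571289), ((308.93438720703125, 136.5561065673828), (92.59002685546875, 91.8872299194336), 78.0706787109375))
[ 0.5251 -0.2184  0.016 ]
[ 0.548  -0.3482  0.016 ]
[ 0.4233 -0.3702  0.016 ]
[ 0.3976 -0.2428  0.016 ]
fin top [ 0.41323346 -0.30890097  0.046     ] door edge top [ 0.52024176 -0.15091676  0.077     ] [ 0.60161022 -0.00833611  0.077     ]
```

Emit:
{"fn": "carry_out", "kwargs": {
  "moves": [
    {"jaw":0.06,"dx":0,"dy":-0.06,"dz":0,"yaw":0},
    {"jaw":0.06,"dx":0,"dy":-0.06,"dz":0,"yaw":0},
    {"jaw":0.06,"dx":0,"dy":-0.06,"dz":0,"yaw":0},
    {"jaw":0.06,"dx":0,"dy":-0.06,"dz":0,"yaw":0},
    {"jaw":0.06,"dx":0,"dy":-0.06,"dz":0,"yaw":0},
    {"jaw":0.06,"dx":0,"dy":-0.06,"dz":0,"yaw":0},
    {"jaw":0.06,"dx":0,"dy":-0.06,"dz":0,"yaw":0},
    {"jaw":0.06,"dx":0,"dy":-0.06,"dz":0,"yaw":0}
  ]
}}

```text
t: 2.35
tool_pos: [0.4304, 0.1643, 0.2505]
orientation: [3.142, -0.001, 0.002]
force: [0.8, -0.3, 0.8]
opening: 0.0602
gripper_force: 0.0
```

Emit:
{"fn": "carry_out", "kwargs": {
  "moves": [
    {"jaw":0.06,"dx":0,"dy":-0.05,"dz":0,"yaw":0},
    {"jaw":0.06,"dx":0,"dy":-0.05,"dz":0,"yaw":0},
    {"jaw":0.06,"dx":0,"dy":0,"dz":0,"yaw":0}
  ]
}}

```text
t: 2.72
tool_pos: [0.4299, 0.2652, 0.2497]
orientation: [-3.141, -0.005, 0.001]
force: [-0.1, 0.2, -0.1]
opening: 0.0597
gripper_force: 0.0
```

Run:
```python
from h import *
p,Ro,s=tool();print(p,Ro.round(3).tolist(),s['t'])
im,m=snap('wrist','w3.png');print(proj(m,p))
```

```text
[0.42991233 0.26521143 0.24969731] [[1.0, 0.003, -0.001], [0.003, -1.0, 0.0], [-0.001, -0.0, -1.0]] 2.725
[321.36055993 227.08437425]
```

View pics/w3.png

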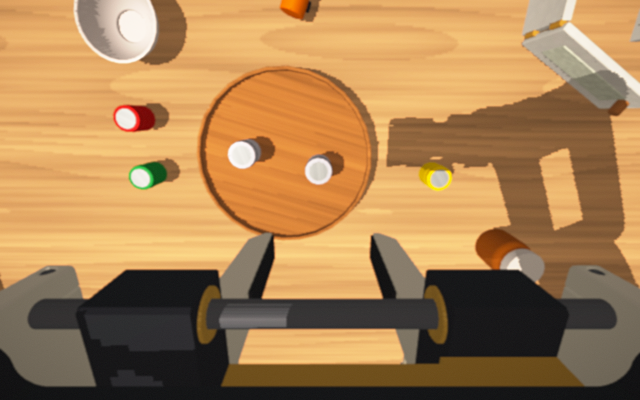

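The wrist view shows the tin tops at about (242,153) and (318,171) on the platter, with the red and green decoys to the left and yellow to the right.

```bash
cat >> h.py <<'E'
def tops(im,m,roi,z):
    H,S,V=cv2.split(cv2.cvtColor(im,cv2.COLOR_RGB2HSV));mt=((S<45)&(V>150)).astype(np.uint8)
    q=np.zeros_like(mt);q[roi[1]:roi[3],roi[0]:roi[2]]=1
    k,l,st,c=cv2.connectedComponentsWithStats(mt*q)
    return [(c[i].round(1).tolist(),st[i].tolist(),ray(m,c[i],z).round(4).tolist()) for i in range(1,k) if st[i,4]>100]
E
python3 - <<'E'
from h import *
im=cv2.imread('pics/w3.png')[:,:,::-1].copy();m=camera_model('wrist')
for t in tops(im,m,(200,70,370,230),.062): print(t)
E
```

```text
([241.6, 154.3], [228, 141, 28, 27, 578], [0.4561, 0.3689, 0.062])
([318.2, 170.3], [306, 158, 26, 26, 546], [0.4351, 0.268, 0.062])
```

Emit:
{"fn": "carry_out", "kwargs": {
  "moves": [
    {"jaw":0.06,"dx":0.005,"dy":-0.003,"dz":0.055,"yaw":0},
    {"jaw":0.06,"dx":0,"dy":0,"dz":0.055,"yaw":0},
    {"jaw":0.06,"dx":0,"dy":0,"dz":0.055,"yaw":0},
    {"jaw":0.06,"dx":0,"dy":0,"dz":0.03,"yaw":0},
    {"jaw":0.06,"dx":0,"dy":0,"dz":0.025,"yaw":0},
    {"jaw":0.06,"dx":0,"dy":0,"dz":0,"yaw":0},
    {"jaw":0.03,"dx":0,"dy":0,"dz":0,"yaw":0},
    {"jaw":0.03,"dx":0,"dy":0,"dz":0,"yaw":0}
  ],
  "grip_force": 15
}}

```text
t: 3.78
tool_pos: [0.4367, 0.2661, 0.0319]
orientation: [-3.14, 0.001, -0.004]
force: [0.1, 0.7, 0.2]
opening: 0.045
gripper_force: 0.0
```

Emit:
{"fn": "carry_out", "kwargs": {
  "moves": [
    {"jaw":0.03,"dx":0,"dy":0,"dz":0,"yaw":0},
    {"jaw":0.03,"dx":0,"dy":0,"dz":0,"yaw":0},
    {"jaw":0.03,"dx":0,"dy":0,"dz":-0.03,"yaw":0},
    {"jaw":0.03,"dx":0,"dy":0,"dz":-0.03,"yaw":0}
  ]
}}

```text
t: 4.28
tool_pos: [0.4346, 0.2656, 0.0904]
orientation: [3.141, 0.0, -0.002]
force: [-0.7, 0.5, -0.4]
opening: 0.0349
gripper_force: 15.0
```

Emit:
{"fn": "carry_out", "kwargs": {
  "moves": [
    {"jaw":0.03,"dx":0,"dy":0,"dz":-0.055,"yaw":0},
    {"jaw":0.03,"dx":0,"dy":0,"dz":-0.055,"yaw":0},
    {"jaw":0.03,"dx":0.007,"dy":0.055,"dz":0,"yaw":0},
    {"jaw":0.03,"dx":0.007,"dy":0.055,"dz":0,"yaw":0},
    {"jaw":0.03,"dx":0.007,"dy":0.055,"dz":0,"yaw":0},
    {"jaw":0.03,"dx":0.007,"dy":0.055,"dz":0,"yaw":0},
    {"jaw":0.03,"dx":0.007,"dy":0.055,"dz":0,"yaw":0},
    {"jaw":0.03,"dx":0.007,"dy":0.055,"dz":0,"yaw":0}
  ]
}}

```text
t: 5.28
tool_pos: [0.477, -0.0659, 0.2003]
orientation: [3.142, 0.0, 0.001]
force: [1.6, 0.0, -0.5]
opening: 0.0344
gripper_force: 15.0
```

Emit:
{"fn": "carry_out", "kwargs": {
  "moves": [
    {"jaw":0.03,"dx":0.006,"dy":0.055,"dz":0,"yaw":0},
    {"jaw":0.03,"dx":0.006,"dy":0.055,"dz":0,"yaw":0},
    {"jaw":0.03,"dx":0.006,"dy":0.055,"dz":0,"yaw":0},
    {"jaw":0.03,"dx":0.006,"dy":0.055,"dz":0,"yaw":0},
    {"jaw":0.03,"dx":0,"dy":0,"dz":0,"yaw":0},
    {"jaw":0.03,"dx":0,"dy":0,"dz":0,"yaw":0}
  ]
}}

```text
t: 6.02
tool_pos: [0.5009, -0.2838, 0.1997]
orientation: [-3.141, 0.001, 0.001]
force: [-0.2, 0.2, -0.7]
opening: 0.0343
gripper_force: 15.0
```

Run:
```python
from h import *
p,Ro,s=tool();print(p,Ro.round(3).tolist(),s['t'],s['opening'],s['gripper_force'])
im,m=snap('wrist','w4.png');print(tray(im,m))
im,m=snap('side','d2.png')
print(tops(im,m,(258,252,370,340),.042))
```

```text
[ 0.50088712 -0.2837671   0.19971521] [[1.0, -0.001, -0.001], [-0.001, -1.0, 0.001], [-0.001, -0.001, -1.0]] 6.025 0.03434222229649053 14.999899864196777
(((482.7205810546875, -326.86199951171875), (131.94834899902344, 63.29938507080078), 11.318151473999023), ((353.7920227050781, 185.3560028076172), (94.71985626220703, 48.47795867919922), 79.69515228271484))
[]
```

View pics/w4.png

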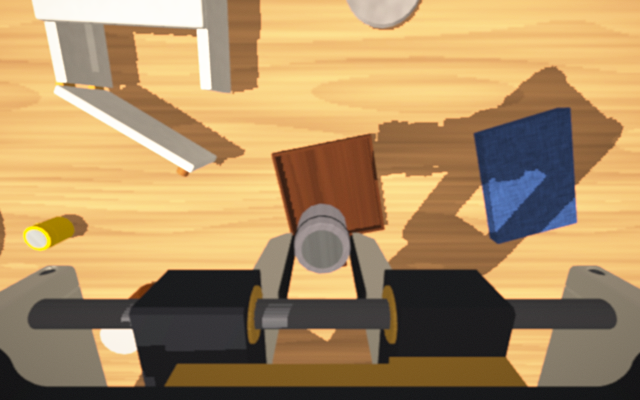

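The tin is held at (322,245). The tray looks undisturbed, with far corners at (273,153) and (375,134). The door and cabinet front are at upper left.

Run:
```python
from h import *
m=camera_model('wrist')
for uv in((273,153),(375,134),(385,227)): print(ray(m,uv,.016).round(4))
im=cv2.imread('pics/d2.png');H,S,V=cv2.split(cv2.cvtColor(im,cv2.COLOR_BGR2HSV));mt=((S<60)&(V>60)).astype(np.uint8)
mt[:252]=0;mt[340:]=0;mt[:,:258]=0;mt[:,370:]=0
k,l,st,c=cv2.connectedComponentsWithStats(mt);m=camera_model('side')
for i in range(1,k):
    if st[i,4]>15: print('tin',st[i].tolist(),ray(m,c[i],.042).round(3))
```

```text
[ 0.5297 -0.2195  0.016 ]
[ 0.5542 -0.3511  0.016 ]
[ 0.4263 -0.3723  0.016 ]
tin [289, 289, 15, 22, 293] [0.456 0.372 0.042]
```

Emit:
{"fn": "carry_out", "kwargs": {
  "moves": [
    {"jaw":0.03,"dx":0,"dy":0.003,"dz":0.05,"yaw":0},
    {"jaw":0.03,"dx":0,"dy":0,"dz":0.05,"yaw":0},
    {"jaw":0.03,"dx":0,"dy":0,"dz":0.05,"yaw":0},
    {"jaw":0.03,"dx":0,"dy":0,"dz":0.02,"yaw":0},
    {"jaw":0.03,"dx":0,"dy":0,"dz":0.01,"yaw":0},
    {"jaw":0.03,"dx":0,"dy":0,"dz":0.006,"yaw":0},
    {"jaw":0.03,"dx":0,"dy":0,"dz":0,"yaw":0},
    {"jaw":0.03,"dx":0,"dy":0,"dz":0,"yaw":0}
  ]
}}

```text
t: 7.12
tool_pos: [0.502, -0.2879, 0.0156]
orientation: [3.14, -0.0, 0.003]
force: [0.4, 0.2, -0.6]
opening: 0.0347
gripper_force: 15.0
```

Emit:
{"fn": "carry_out", "kwargs": {
  "moves": [
    {"jaw":0.055,"dx":0,"dy":0,"dz":0,"yaw":0},
    {"jaw":0.055,"dx":0,"dy":0,"dz":0,"yaw":0},
    {"jaw":0.055,"dx":0,"dy":0,"dz":0,"yaw":0},
    {"jaw":0.055,"dx":0,"dy":0,"dz":-0.04,"yaw":0},
    {"jaw":0.055,"dx":0,"dy":0,"dz":-0.055,"yaw":0},
    {"jaw":0.055,"dx":0,"dy":0,"dz":-0.06,"yaw":0},
    {"jaw":0.055,"dx":0,"dy":0,"dz":-0.06,"yaw":0},
    {"jaw":0.06,"dx":0,"dy":0,"dz":0,"yaw":0}
  ]
}}

```text
t: 8.12
tool_pos: [0.504, -0.2892, 0.2364]
orientation: [3.135, -0.0, 0.015]
force: [1.0, -0.2, -0.8]
opening: 0.0586
gripper_force: 0.0
```

Run:
```python
from h import *
p,Ro,s=tool();print(p,s['t'])
im,m=snap('wrist','w5.png');print(tray(im,m)[0]);print(tops(im,m,(230,90,400,240),.044))
```

```text
[ 0.50403714 -0.28916491  0.23642702] 8.125
((476.4415283203125, -294.9648742675781), (131.6783905029297, 128.181396484375), 10.876114845275879)
[([319.7, 177.2], [307, 165, 27, 26, 564], [0.5005, -0.2878, 0.044])]
```

Emit:
{"fn": "carry_out", "kwargs": {
  "moves": [
    {"jaw":0.06,"dx":-0.005,"dy":-0.06,"dz":0,"yaw":0},
    {"jaw":0.06,"dx":-0.005,"dy":-0.06,"dz":0,"yaw":0},
    {"jaw":0.06,"dx":-0.005,"dy":-0.06,"dz":0,"yaw":0},
    {"jaw":0.06,"dx":-0.005,"dy":-0.06,"dz":0,"yaw":0},
    {"jaw":0.06,"dx":-0.005,"dy":-0.06,"dz":0,"yaw":0},
    {"jaw":0.06,"dx":-0.005,"dy":-0.06,"dz":0,"yaw":0},
    {"jaw":0.06,"dx":-0.005,"dy":-0.06,"dz":0,"yaw":0},
    {"jaw":0.06,"dx":-0.005,"dy":-0.06,"dz":0,"yaw":0}
  ]
}}

```text
t: 9.18
tool_pos: [0.4597, 0.1944, 0.227]
orientation: [3.141, -0.0, -0.004]
force: [0.8, 0.3, 0.1]
opening: 0.0601
gripper_force: 0.0
```

Emit:
{"fn": "carry_out", "kwargs": {
  "moves": [
    {"jaw":0.06,"dx":-0.005,"dy":-0.06,"dz":0,"yaw":0},
    {"jaw":0.06,"dx":0,"dy":-0.06,"dz":0,"yaw":0},
    {"jaw":0.06,"dx":0,"dy":-0.057,"dz":0,"yaw":0},
    {"jaw":0.06,"dx":0,"dy":0,"dz":0,"yaw":0},
    {"jaw":0.06,"dx":0,"dy":0,"dz":0,"yaw":0}
  ]
}}

```text
t: 9.8
tool_pos: [0.4554, 0.3691, 0.2271]
orientation: [3.139, 0.001, -0.004]
force: [0.0, -0.0, 0.7]
opening: 0.0596
gripper_force: 0.0
```

Run:
```python
from h import *
p,Ro,s=tool();print(p,Ro.round(3).tolist(),s['t'])
im,m=snap('wrist','w6.png');print(tops(im,m,(200,70,500,240),.062))
```

```text
[0.45543926 0.3691171  0.22705271] [[1.0, 0.0, -0.003], [0.0, -1.0, -0.002], [-0.003, 0.002, -1.0]] 9.8
[([209.8, 74.7], [200, 70, 26, 13, 229], [0.5755, 0.4972, 0.062]), ([202.8, 140.2], [200, 131, 8, 19, 110], [0.5016, 0.5139, 0.062]), ([319.3, 176.7], [306, 163, 28, 28, 609], [0.4562, 0.3716, 0.062]), ([208.5, 199.7], [200, 191, 19, 18, 258], [0.4256, 0.5154, 0.062])]
```

Emit:
{"fn": "carry_out", "kwargs": {
  "moves": [
    {"jaw":0.06,"dx":0.001,"dy":-0.002,"dz":0.055,"yaw":0},
    {"jaw":0.06,"dx":0,"dy":0,"dz":0.055,"yaw":0},
    {"jaw":0.06,"dx":0,"dy":0,"dz":0.047,"yaw":0},
    {"jaw":0.06,"dx":0,"dy":0,"dz":0.025,"yaw":0},
    {"jaw":0.06,"dx":0,"dy":0,"dz":0.015,"yaw":0},
    {"jaw":0.06,"dx":0,"dy":0,"dz":0,"yaw":0},
    {"jaw":0.03,"dx":0,"dy":0,"dz":0,"yaw":0},
    {"jaw":0.03,"dx":0,"dy":0,"dz":0,"yaw":0}
  ],
  "grip_force": 15
}}

```text
t: 10.85
tool_pos: [0.4584, 0.3725, 0.0339]
orientation: [-3.14, 0.001, -0.004]
force: [-0.4, 0.2, 0.1]
opening: 0.0443
gripper_force: 0.0
```

Emit:
{"fn": "carry_out", "kwargs": {
  "moves": [
    {"jaw":0.03,"dx":0,"dy":0,"dz":0,"yaw":0},
    {"jaw":0.03,"dx":0,"dy":0,"dz":0,"yaw":0},
    {"jaw":0.03,"dx":0,"dy":0,"dz":-0.03,"yaw":0},
    {"jaw":0.03,"dx":0,"dy":0,"dz":-0.03,"yaw":0},
    {"jaw":0.03,"dx":0,"dy":0,"dz":-0.055,"yaw":0},
    {"jaw":0.03,"dx":0,"dy":0,"dz":-0.055,"yaw":0},
    {"jaw":0.03,"dx":0,"dy":0,"dz":0,"yaw":0}
  ]
}}

```text
t: 11.72
tool_pos: [0.4602, 0.3739, 0.2091]
orientation: [-3.135, -0.0, -0.014]
force: [-0.1, -0.3, 0.3]
opening: 0.03
gripper_force: 0.0
```

The grasp missed: the opening is 0.030 with no force. I'll look again.

Run:
```python
from h import *
p,Ro,s=tool();print(p,Ro.round(3).tolist(),s['t'])
im,m=snap('wrist','w7.png');print(tops(im,m,(150,70,500,240),.062))
```

```text
[0.46015433 0.37394331 0.20909245] [[1.0, 0.0, 0.009], [0.0, -1.0, 0.006], [0.009, -0.006, -1.0]] 11.725
[([202.8, 77.2], [165, 70, 66, 18, 621], [0.5778, 0.5057, 0.062]), ([197.8, 146.1], [188, 136, 20, 21, 325], [0.5028, 0.5201, 0.062]), ([324.0, 186.0], [310, 172, 29, 29, 661], [0.4552, 0.3719, 0.062]), ([209.1, 208.3], [200, 200, 19, 18, 277], [0.4261, 0.515, 0.062])]
```

View pics/w7.png

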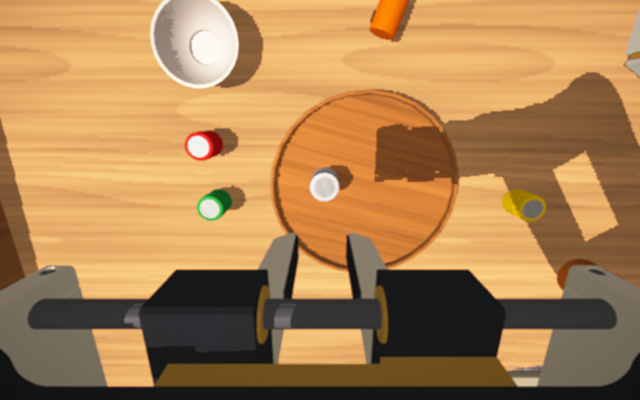

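The tin is still standing at (324,186), so the grip slipped or closed too late. I'll settle first, then grip again with more dwell before lifting.

Emit:
{"fn": "carry_out", "kwargs": {
  "moves": [
    {"jaw":0.06,"dx":0,"dy":0,"dz":0,"yaw":0},
    {"jaw":0.06,"dx":0,"dy":0,"dz":0,"yaw":0},
    {"jaw":0.06,"dx":0,"dy":0,"dz":0,"yaw":0},
    {"jaw":0.06,"dx":0,"dy":0,"dz":0,"yaw":0}
  ],
  "grip_force": 20
}}

```text
t: 12.28
tool_pos: [0.457, 0.3716, 0.2014]
orientation: [3.141, -0.0, -0.001]
force: [0.2, 0.9, -0.8]
opening: 0.0592
gripper_force: 0.0
```

Run:
```python
from h import *
p,Ro,s=tool();print(p,Ro.round(3).tolist(),s['t'],s['opening'])
im,m=snap('wrist');print(tops(im,m,(230,120,420,240),.062))
```

```text
[0.45698682 0.37164978 0.20144892] [[1.0, -0.0, -0.001], [-0.0, -1.0, -0.001], [-0.001, 0.001, -1.0]] 12.275 0.05921329979592762
[([321.3, 183.7], [307, 170, 30, 29, 692], [0.4552, 0.3719, 0.062])]
```

Emit:
{"fn": "carry_out", "kwargs": {
  "moves": [
    {"jaw":0.06,"dx":-0.002,"dy":0,"dz":0.05,"yaw":0},
    {"jaw":0.06,"dx":0,"dy":0,"dz":0.05,"yaw":0},
    {"jaw":0.06,"dx":0,"dy":0,"dz":0.04,"yaw":0},
    {"jaw":0.06,"dx":0,"dy":0,"dz":0.02,"yaw":0},
    {"jaw":0.06,"dx":0,"dy":0,"dz":0.013,"yaw":0},
    {"jaw":0.06,"dx":0,"dy":0,"dz":0,"yaw":0},
    {"jaw":0.03,"dx":0,"dy":0,"dz":0,"yaw":0},
    {"jaw":0.03,"dx":0,"dy":0,"dz":0,"yaw":0}
  ]
}}

```text
t: 13.32
tool_pos: [0.4563, 0.3725, 0.0307]
orientation: [-3.14, 0.0, -0.003]
force: [0.6, -0.3, -0.8]
opening: 0.0446
gripper_force: 0.0
```

Emit:
{"fn": "carry_out", "kwargs": {
  "moves": [
    {"jaw":0.03,"dx":0,"dy":0,"dz":0,"yaw":0},
    {"jaw":0.03,"dx":0,"dy":0,"dz":0,"yaw":0},
    {"jaw":0.03,"dx":0,"dy":0,"dz":0,"yaw":0},
    {"jaw":0.03,"dx":0,"dy":0,"dz":0,"yaw":0}
  ]
}}

```text
t: 13.82
tool_pos: [0.4559, 0.3722, 0.03]
orientation: [-3.141, 0.0, -0.002]
force: [-0.0, -1.4, 6.3]
opening: 0.035
gripper_force: 20.0
```

Emit:
{"fn": "carry_out", "kwargs": {
  "moves": [
    {"jaw":0.03,"dx":0,"dy":0,"dz":-0.01,"yaw":0},
    {"jaw":0.03,"dx":0,"dy":0,"dz":-0.025,"yaw":0},
    {"jaw":0.03,"dx":0,"dy":0,"dz":-0.04,"yaw":0},
    {"jaw":0.03,"dx":0,"dy":0,"dz":-0.05,"yaw":0},
    {"jaw":0.03,"dx":0,"dy":0,"dz":-0.045,"yaw":0},
    {"jaw":0.03,"dx":0,"dy":0,"dz":0,"yaw":0}
  ]
}}

```text
t: 14.58
tool_pos: [0.4575, 0.3734, 0.2048]
orientation: [-3.137, 0.0, -0.011]
force: [-0.2, -0.2, -1.0]
opening: 0.0346
gripper_force: 20.0
```

Emit:
{"fn": "carry_out", "kwargs": {
  "moves": [
    {"jaw":0.03,"dx":0,"dy":0.056,"dz":0,"yaw":0},
    {"jaw":0.03,"dx":0,"dy":0.056,"dz":0,"yaw":0},
    {"jaw":0.03,"dx":0,"dy":0.056,"dz":0,"yaw":0},
    {"jaw":0.03,"dx":0,"dy":0.056,"dz":0,"yaw":0},
    {"jaw":0.03,"dx":0,"dy":0.056,"dz":0,"yaw":0},
    {"jaw":0.03,"dx":0,"dy":0.056,"dz":0,"yaw":0},
    {"jaw":0.03,"dx":0,"dy":0.056,"dz":0,"yaw":0},
    {"jaw":0.03,"dx":0,"dy":0.056,"dz":0,"yaw":0}
  ]
}}

```text
t: 15.58
tool_pos: [0.4541, -0.0777, 0.198]
orientation: [-3.141, 0.0, 0.002]
force: [1.2, -0.2, -0.7]
opening: 0.0352
gripper_force: 20.0
```

Emit:
{"fn": "carry_out", "kwargs": {
  "moves": [
    {"jaw":0.03,"dx":0,"dy":0.056,"dz":0,"yaw":0},
    {"jaw":0.03,"dx":0,"dy":0.056,"dz":0,"yaw":0},
    {"jaw":0.03,"dx":0,"dy":0.056,"dz":0,"yaw":0},
    {"jaw":0.03,"dx":0,"dy":0.054,"dz":0,"yaw":0},
    {"jaw":0.03,"dx":0,"dy":0,"dz":0,"yaw":0},
    {"jaw":0.03,"dx":0,"dy":0,"dz":0,"yaw":0},
    {"jaw":0.03,"dx":0,"dy":0,"dz":0,"yaw":0}
  ]
}}

```text
t: 16.45
tool_pos: [0.4552, -0.2968, 0.1988]
orientation: [-3.141, -0.002, 0.001]
force: [-0.5, -0.7, -0.4]
opening: 0.0349
gripper_force: 20.0
```

Run:
```python
from h import *
p,Ro,s=tool();print(p,s['t'],s['opening'],s['gripper_force'])
im,m=snap('wrist','w8.png');print(tray(im,m)[0],tops(im,m,(230,60,420,240),.044))
```

```text
[ 0.45515969 -0.29684572  0.19875467] 16.45 0.03492608627582867 19.999806582927704
((445.99456787109375, -280.7642822265625), (63.99359893798828, 23.366085052490234), 10.588528633117676) [([314.5, 142.5], [300, 127, 30, 32, 739], [0.5001, -0.2881, 0.044]), ([321.4, 229.6], [296, 218, 52, 22, 461], [0.3884, -0.2966, 0.044])]
```

View pics/w8.png

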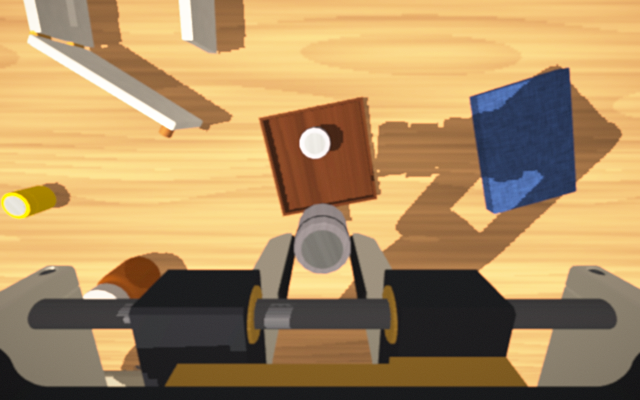

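The first tin stands on the tray at (314,143), and the second is held at (322,240) with the tray in place. I'll lower it now.

Emit:
{"fn": "carry_out", "kwargs": {
  "moves": [
    {"jaw":0.03,"dx":-0.002,"dy":0.001,"dz":0.05,"yaw":0},
    {"jaw":0.03,"dx":0,"dy":0,"dz":0.05,"yaw":0},
    {"jaw":0.03,"dx":0,"dy":0,"dz":0.05,"yaw":0},
    {"jaw":0.03,"dx":0,"dy":0,"dz":0.018,"yaw":0},
    {"jaw":0.03,"dx":0,"dy":0,"dz":0.01,"yaw":0},
    {"jaw":0.03,"dx":0,"dy":0,"dz":0.006,"yaw":0},
    {"jaw":0.03,"dx":0,"dy":0,"dz":0,"yaw":0},
    {"jaw":0.03,"dx":0,"dy":0,"dz":0,"yaw":0}
  ]
}}

```text
t: 17.5
tool_pos: [0.454, -0.2999, 0.0165]
orientation: [3.14, -0.0, 0.003]
force: [-0.1, -0.3, -0.8]
opening: 0.0347
gripper_force: 20.0
```

Emit:
{"fn": "carry_out", "kwargs": {
  "moves": [
    {"jaw":0.055,"dx":0,"dy":0,"dz":0,"yaw":0},
    {"jaw":0.055,"dx":0,"dy":0,"dz":0,"yaw":0},
    {"jaw":0.055,"dx":0,"dy":0,"dz":0,"yaw":0},
    {"jaw":0.055,"dx":0,"dy":0,"dz":-0.04,"yaw":0},
    {"jaw":0.055,"dx":0,"dy":0,"dz":-0.055,"yaw":0},
    {"jaw":0.055,"dx":0,"dy":0,"dz":-0.06,"yaw":0},
    {"jaw":0,"dx":0,"dy":0,"dz":-0.06,"yaw":0},
    {"jaw":0,"dx":0,"dy":0,"dz":0,"yaw":0}
  ]
}}

```text
t: 18.5
tool_pos: [0.4558, -0.3013, 0.2371]
orientation: [3.135, -0.0, 0.014]
force: [0.8, 0.5, -0.0]
opening: 0.0397
gripper_force: 0.0
```

Emit:
{"fn": "carry_out", "kwargs": {
  "moves": [
    {"jaw":0,"dx":0.025,"dy":-0.05,"dz":0,"yaw":0},
    {"jaw":0,"dx":0.025,"dy":-0.05,"dz":0,"yaw":0},
    {"jaw":0,"dx":0,"dy":0,"dz":0,"yaw":0},
    {"jaw":0,"dx":0,"dy":0,"dz":0,"yaw":0},
    {"jaw":0,"dx":0,"dy":0,"dz":0,"yaw":0}
  ]
}}

```text
t: 19.12
tool_pos: [0.5025, -0.2002, 0.2296]
orientation: [-3.142, 0.002, 0.001]
force: [-0.1, 0.7, -0.9]
opening: 0.0004
gripper_force: 0.0
```

Run:
```python
from h import *
p,Ro,s=tool();print(p,Ro.round(3).tolist(),s['t'],s['opening'],s['gripper_force'])
im,m=snap('wrist','w9.png');print(tray(im,m)[0],tops(im,m,(250,100,420,265),.044))
```

```text
[ 0.50250153 -0.20022399  0.22962533] [[1.0, -0.002, -0.001], [-0.002, -1.0, 0.0], [-0.001, -0.0, -1.0]] 19.125 0.0004238487719668416 0.0
((476.83953857421875, -294.52093505859375), (132.64085388183594, 128.9412841796875), 11.052921295166016) [([262.3, 153.2], [250, 136, 30, 33, 522], [0.5305, -0.1226, 0.044]), ([387.0, 181.9], [373, 176, 28, 13, 250], [0.4919, -0.2883, 0.044]), ([391.5, 207.9], [377, 193, 30, 29, 605], [0.455, -0.297, 0.044])]
```

View pics/w9.png

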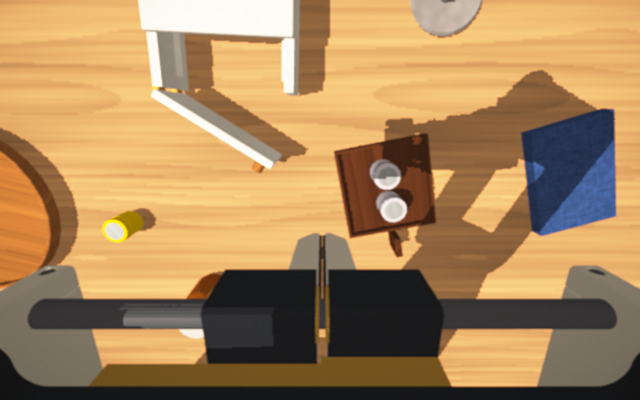

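The wrist view shows both tins upright on the tray, at (385,173) and (392,207). The roof front edge runs from (141,29) to (298,38), and the right wall's front corner is near (298,92). The door top runs from (155,91) to (275,163), with the knob at (258,168).

Run:
```python
from h import *
m=camera_model('wrist');im=cv2.imread('pics/w9.png');g=cv2.cvtColor(im,cv2.COLOR_BGR2HSV)
for uv in((141,29),(298,38),(299,92),(285,92),(284,40)): print(uv,ray(m,uv,.08).round(4))
for uv in((163,89),(152,95),(280,158),(272,167)): print('door',ray(m,uv,.077).round(4))
print('knob',ray(m,(258,168),.05))
w=((g[:,:,1]<50)&(g[:,:,2]>170))
for r in (35,50,60,70,80,85,90,93,96): 
    x=np.flatnonzero(w[r,270:320])+270; x2=np.flatnonzero(w[r,130:200])+130
    print(r,(x.min(),x.max()) if len(x) else None,(x2.min(),x2.max()) if len(x2) else None)
for c in(150,200,250,290): print(c,np.flatnonzero(w[:130,c]).max())
```

```text
(141, 29) [ 0.6661 -0.0099  0.08  ]
(298, 38) [ 0.6576 -0.1753  0.08  ]
(299, 92) [ 0.6036 -0.1751  0.08  ]
(285, 92) [ 0.6036 -0.1595  0.08  ]
(284, 40) [ 0.6557 -0.1604  0.08  ]
door [ 0.6071 -0.0221  0.077 ]
door [ 0.6007 -0.0086  0.077 ]
door [ 0.5293 -0.1503  0.077 ]
door [ 0.5184 -0.1402  0.077 ]
knob [ 0.51215111 -0.11708462  0.05      ]
35 (np.int64(270), np.int64(292)) (np.int64(147), np.int64(157))
50 (np.int64(282), np.int64(294)) (np.int64(149), np.int64(178))
60 (np.int64(282), np.int64(294)) (np.int64(150), np.int64(159))
70 (np.int64(282), np.int64(294)) (np.int64(151), np.int64(160))
80 (np.int64(282), np.int64(294)) (np.int64(152), np.int64(162))
85 (np.int64(284), np.int64(293)) (np.int64(153), np.int64(162))
90 (np.int64(284), np.int64(293)) (np.int64(154), np.int64(156))
93 (np.int64(289), np.int64(292)) (np.int64(152), np.int64(163))
96 None (np.int64(152), np.int64(167))
150 65
200 126
250 35
290 93
```

Emit:
{"fn": "carry_out", "kwargs": {
  "moves": [
    {"jaw":0,"dx":0.032,"dy":-0.037,"dz":0,"yaw":0},
    {"jaw":0,"dx":0.032,"dy":-0.036,"dz":0,"yaw":0},
    {"jaw":0,"dx":0,"dy":0,"dz":0,"yaw":0},
    {"jaw":0,"dx":0,"dy":0,"dz":0.05,"yaw":0},
    {"jaw":0,"dx":0,"dy":0,"dz":0.05,"yaw":0},
    {"jaw":0,"dx":0,"dy":0,"dz":0.05,"yaw":0},
    {"jaw":0,"dx":0,"dy":0,"dz":0.03,"yaw":0},
    {"jaw":0,"dx":0,"dy":0,"dz":0.015,"yaw":0}
  ]
}}

```text
t: 20.18
tool_pos: [0.5652, -0.1273, 0.033]
orientation: [-3.141, 0.003, 0.005]
force: [0.4, -0.5, 0.0]
opening: 0.0004
gripper_force: 0.0
```

Emit:
{"fn": "carry_out", "kwargs": {
  "moves": [
    {"jaw":0,"dx":0,"dy":0,"dz":0,"yaw":0},
    {"jaw":0,"dx":-0.02,"dy":-0.011,"dz":0,"yaw":0},
    {"jaw":0,"dx":-0.019,"dy":-0.011,"dz":0,"yaw":0},
    {"jaw":0,"dx":-0.013,"dy":-0.013,"dz":0,"yaw":0},
    {"jaw":0,"dx":-0.012,"dy":-0.014,"dz":0,"yaw":0},
    {"jaw":0,"dx":-0.009,"dy":-0.017,"dz":0,"yaw":0},
    {"jaw":0,"dx":-0.008,"dy":-0.018,"dz":0,"yaw":0}
  ]
}}

```text
t: 21.05
tool_pos: [0.4869, -0.0417, 0.0365]
orientation: [3.141, -0.001, 0.004]
force: [-0.2, 0.1, 0.7]
opening: 0.0006
gripper_force: 0.2
```

Emit:
{"fn": "carry_out", "kwargs": {
  "moves": [
    {"jaw":0,"dx":-0.003,"dy":-0.018,"dz":0,"yaw":0},
    {"jaw":0,"dx":-0.003,"dy":-0.019,"dz":0,"yaw":0},
    {"jaw":0,"dx":0,"dy":0,"dz":0,"yaw":0},
    {"jaw":0,"dx":0,"dy":0,"dz":0,"yaw":0}
  ]
}}

```text
t: 21.55
tool_pos: [0.4803, -0.0052, 0.0352]
orientation: [3.141, 0.001, -0.0]
force: [0.1, 0.1, -0.3]
opening: 0.0004
gripper_force: 0.0
```

Emit:
{"fn": "carry_out", "kwargs": {
  "moves": [
    {"jaw":0,"dx":0,"dy":0.01,"dz":0,"yaw":0},
    {"jaw":0,"dx":0,"dy":0,"dz":-0.05,"yaw":0},
    {"jaw":0,"dx":0,"dy":0,"dz":-0.055,"yaw":0},
    {"jaw":0,"dx":0,"dy":0,"dz":-0.055,"yaw":0},
    {"jaw":0.03,"dx":0.02,"dy":0.04,"dz":-0.04,"yaw":0},
    {"jaw":0.03,"dx":0,"dy":0.04,"dz":0,"yaw":0},
    {"jaw":0.03,"dx":0,"dy":0,"dz":0,"yaw":0},
    {"jaw":0.03,"dx":0,"dy":0,"dz":0,"yaw":0}
  ]
}}

```text
t: 22.55
tool_pos: [0.4997, -0.0957, 0.2346]
orientation: [-3.141, 0.003, 0.002]
force: [-0.3, -0.7, 0.2]
opening: 0.0292
gripper_force: 0.0
```

Run:
```python
from h import *
p,Ro,s=tool();print(p,Ro.round(3).tolist(),s['t'])
im,m=snap('wrist','w10.png');print(tray(im,m)[0])
cv2.imwrite('pics/w10b.png',cv2.resize(im[0:270,130:490,::-1],(800,600),interpolation=2))
```

```text
[ 0.49973192 -0.09567265  0.23457064] [[1.0, -0.002, -0.001], [-0.002, -1.0, 0.001], [-0.001, -0.001, -1.0]] 22.55
((468.83074951171875, -252.67086791992188), (132.3560791015625, 51.37959671020508), 11.184255599975586)
```

View pics/w10b.png

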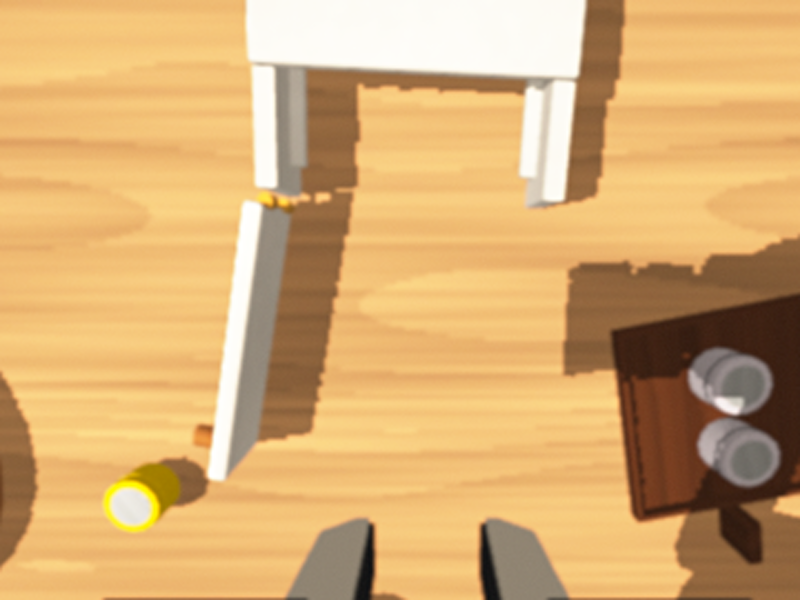

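The wrist crop shows the door fully open: its top runs from (265,205) to (222,478), and the yellow tin is clear of the knob. The cabinet wall tops are at (252–280, 66–188) and (541–577, 80–203), and the loaded tray is at right with both tins upright. Next I'll fit the cabinet pose.

Run:
```python
from h import *
m=camera_model('wrist')
P=lambda x,y,z:ray(m,(130+x*.45,y*.45),z)[:2]
lo=[P(252,66,.08),P(258,188,.08)];li=[P(277,66,.08),P(280,188,.08)];ri=[P(549,80,.08),P(541,203,.08)];ro=[P(577,80,.08),P(566,203,.08)]
for n,e in zip(('lo','li','ri','ro'),(lo,li,ri,ro)):
    d=e[0]-e[1];print(n,np.round(e,4).tolist(),np.arctan2(d[1],d[0]).round(3))
a,b=P(250,62,.08),P(580,78,.08);d=a-b;print('roof',a.round(4),b.round(4),np.arctan2(-d[0],d[1]).round(4))
a,b=P(265,203,.077),P(222,478,.077);print('door',a,b, np.arctan2(*(-(b-a))))
c,r=P(613,333,.016),P(637,518,.016);print('tray left edge',c,r)
print('tins',P(743,383,.044),P(752,457,.044))
```

```text
lo [[0.6636, -0.0113], [0.6088, -0.01]] -0.023
li [[0.6636, -0.0233], [0.6088, -0.0212]] -0.039
ri [[0.6577, -0.1546], [0.6018, -0.1537]] -0.017
ro [[0.6577, -0.1682], [0.6018, -0.1664]] -0.032
roof [ 0.6653 -0.0104] [ 0.6585 -0.1696] -0.0426
door [ 0.60187296 -0.01236219] [0.45172628 0.02348377] 1.80514924895185
tray left edge [ 0.52807436 -0.21435312] [ 0.40030909 -0.2418919 ]
tins [ 0.50141996 -0.28790569] [ 0.4541058  -0.30036213]
```

Emit:
{"fn": "carry_out", "kwargs": {
  "moves": [
    {"jaw":0.05,"dx":-0.026,"dy":0.0535,"dz":0,"yaw":0},
    {"jaw":0.05,"dx":-0.026,"dy":0.0535,"dz":0,"yaw":0},
    {"jaw":0.05,"dx":-0.026,"dy":0.0535,"dz":0,"yaw":0},
    {"jaw":0.05,"dx":-0.026,"dy":0.054,"dz":0,"yaw":0},
    {"jaw":0.05,"dx":0,"dy":0,"dz":0,"yaw":-0.098},
    {"jaw":0.05,"dx":0,"dy":0,"dz":0,"yaw":-0.097},
    {"jaw":0.05,"dx":0,"dy":0,"dz":0,"yaw":0},
    {"jaw":0.05,"dx":0,"dy":0,"dz":0,"yaw":0}
  ],
  "grip_force": 30
}}

```text
t: 23.6
tool_pos: [0.3964, -0.3091, 0.235]
orientation: [-3.127, -0.304, 0.0]
force: [0.0, -0.2, 0.4]
opening: 0.0498
gripper_force: 0.0
```

Run:
```python
from h import *
p,Ro,s=tool();print(p,Ro.round(3).tolist(),s['t'])
im,m=snap('wrist','w11.png');r=tray(im,m)[0];print(r)
th=np.radians(r[2]);f=np.array(r[0])/1000-.082*np.array([np.cos(th),np.sin(th)]);d=np.append(f,p[2])-p
print('fin',f,'tool d',(Ro.T@d).round(4)); 
H,S,V=cv2.split(cv2.cvtColor(im,cv2.COLOR_RGB2HSV));md=((V<135)&(S>110)&((H<12)|(H>170)))
q=proj(m,np.append(f,.046));print(q)
for v in range(int(q[1])-12,int(q[1])+14,3):
    x=np.flatnonzero(md[v,290:355])+290;print(v,x.min() if len(x) else None,x.max() if len(x) else None)
print(tops(im,m,(250,60,420,225),.044))
```

```text
[ 0.39636216 -0.30905445  0.23496946] [[0.981, 0.193, -0.0], [0.193, -0.981, 0.0], [-0.0, -0.0, -1.0]] 23.6
((481.37945556640625, -326.58380126953125), (129.66111755371094, 63.772377014160156), 11.536120414733887)
fin [ 0.40103595 -0.34298263] tool d [-0.0019  0.0342 -0.    ]
[347.1672412  175.26362728]
163 321 324
166 321 325
169 321 325
172 321 325
175 321 325
178 321 324
181 321 324
184 321 324
187 None None
[([321.3, 90.9], [307, 76, 29, 31, 707], [0.4992, -0.288, 0.044]), ([323.4, 130.5], [310, 117, 28, 28, 636], [0.4525, -0.3, 0.044])]
```

Emit:
{"fn": "carry_out", "kwargs": {
  "moves": [
    {"jaw":0.05,"dx":0,"dy":0,"dz":0.055,"yaw":0},
    {"jaw":0.05,"dx":0,"dy":0,"dz":0.055,"yaw":0},
    {"jaw":0.05,"dx":0,"dy":0,"dz":0.055,"yaw":0},
    {"jaw":0.05,"dx":0,"dy":0,"dz":0.03,"yaw":0},
    {"jaw":0.05,"dx":0,"dy":0,"dz":0.02,"yaw":0},
    {"jaw":0.05,"dx":0,"dy":0,"dz":0,"yaw":0},
    {"jaw":0.03,"dx":0,"dy":0,"dz":0,"yaw":0},
    {"jaw":0.02,"dx":0,"dy":0,"dz":0,"yaw":0}
  ]
}}

```text
t: 24.65
tool_pos: [0.3971, -0.3105, 0.0216]
orientation: [3.125, 0.305, 0.003]
force: [0.6, -0.7, 1.3]
opening: 0.0344
gripper_force: 0.0
```

Emit:
{"fn": "carry_out", "kwargs": {
  "moves": [
    {"jaw":0.012,"dx":0,"dy":0,"dz":0,"yaw":0},
    {"jaw":0.005,"dx":0,"dy":0,"dz":0,"yaw":0},
    {"jaw":0.005,"dx":0,"dy":0,"dz":0,"yaw":0},
    {"jaw":0.005,"dx":0,"dy":0,"dz":0,"yaw":0},
    {"jaw":0.005,"dx":0,"dy":0,"dz":0,"yaw":0}
  ]
}}

```text
t: 25.28
tool_pos: [0.3961, -0.3096, 0.0201]
orientation: [-3.127, -0.305, 0.0]
force: [0.1, 0.4, -0.1]
opening: 0.0049
gripper_force: 0.0
```

Run:
```python
from h import *
p,Ro,s=tool();print(p,Ro.round(3).tolist(),s['t'],s['opening'],s['gripper_force'],s['force'])
im,m=snap('wrist','w12.png')
print(tops(im,m,(200,0,420,225),.044))
```

```text
[ 0.39609848 -0.30964417  0.02009908] [[0.981, 0.194, -0.0], [0.194, -0.981, 0.0], [-0.0, -0.0, -1.0]] 25.275 0.0048918300930717445 0.0 [ 0.14361308  0.36035301 -0.0684469 ]
[([319.7, 61.1], [287, 25, 66, 73, 3740], [0.4997, -0.288, 0.044]), ([324.3, 151.3], [295, 121, 61, 62, 2919], [0.4528, -0.3, 0.044])]
```

View pics/w12.png

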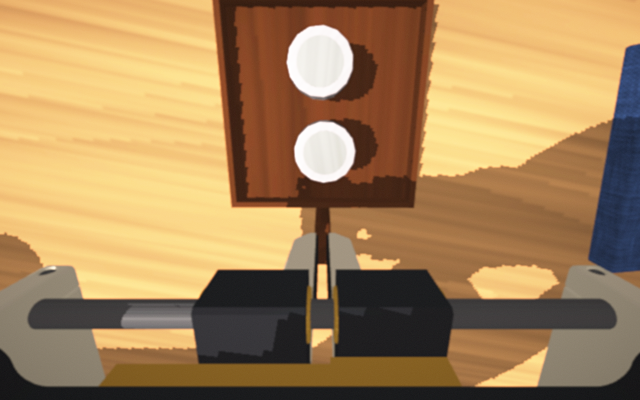

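The wrist view shows the tray ahead with both tins upright at (320,62) and (325,152). The fin is at (322,207–262), running towards the jaws, so the pads may be short of it. I'll check by projection.

Run:
```python
from h import *
m=camera_model('wrist');p,Ro,s=tool()
print(s['opening'],s['gripper_force'])
for z in(0,.016,.046):
    for x in (-.03,-.015,0,.015,.03): print(z,x,proj(m,p+Ro@np.array([x,0,p[2]-z])).round(0),end=' ')
    print()
# pan corners: near edge z=.016
for uv in((233,207),(415,207)): print('near edge tool', (Ro.T@(ray(m,uv,.016)-p)).round(4))
for uv in((316,262),(329,262)):print('fin end', [(Ro.T@(ray(m,uv,z)-p)).round(4).tolist() for z in(.046,0)])
im=cv2.imread('pics/w12.png')
for v in(215,230,245,255,262,270,285): print(v,im[v,306:340:3].sum(1).tolist())
```

```text
0.005135880365331465 0.0
0 -0.03 [322. 252.] 0 -0.015 [322. 235.] 0 0 [322. 217.] 0 0.015 [322. 199.] 0 0.03 [322. 180.] 
0.016 -0.03 [322. 261.] 0.016 -0.015 [322. 244.] 0.016 0 [322. 225.] 0.016 0.015 [322. 206.] 0.016 0.03 [322. 185.] 
0.046 -0.03 [322. 284.] 0.046 -0.015 [322. 264.] 0.046 0 [322. 242.] 0.046 0.015 [322. 220.] 0.046 0.03 [322. 197.] 
near edge tool [ 0.0138 -0.0641  0.0041]
near edge tool [0.014  0.0674 0.0041]
fin end [[-0.0139, -0.0036, -0.0259], [-0.0394, -0.0047, 0.0201]]
fin end [[-0.0139, 0.0048, -0.0259], [-0.0393, 0.0061, 0.0201]]
215 [371, 367, 368, 269, 125, 113, 114, 106, 313, 372, 367, 355]
230 [349, 348, 356, 184, 118, 125, 154, 230, 257, 363, 353, 360]
245 [440, 439, 445, 292, 112, 133, 129, 81, 427, 443, 440, 442]
255 [439, 442, 443, 196, 102, 121, 119, 77, 373, 440, 442, 440]
262 [437, 437, 442, 148, 106, 117, 137, 87, 346, 442, 439, 437]
270 [141, 361, 427, 110, 537, 611, 612, 253, 279, 444, 209, 141]
285 [96, 333, 393, 78, 571, 601, 602, 358, 170, 426, 175, 89]
```

Emit:
{"fn": "carry_out", "kwargs": {
  "moves": [
    {"jaw":0,"dx":0,"dy":0,"dz":0,"yaw":0},
    {"jaw":0,"dx":0,"dy":0,"dz":0,"yaw":0},
    {"jaw":0,"dx":0,"dy":0,"dz":0,"yaw":0},
    {"jaw":0,"dx":0,"dy":0,"dz":0,"yaw":0}
  ]
}}

```text
t: 25.82
tool_pos: [0.3961, -0.3097, 0.0201]
orientation: [3.127, 0.305, 0.0]
force: [-0.4, -0.2, -0.0]
opening: 0.0006
gripper_force: 0.0
```

Run:
```python
from h import *
p,Ro,s=tool();print(p,s['opening'],s['gripper_force'])
im,m=snap('wrist','w13.png')
print(tops(im,m,(200,0,420,225),.044))
im=im[:,:,::-1]
for v in(215,230,245,255,262,270,285,320): print(v,im[v,306:340:3].astype(int).sum(1).tolist())
```

```text
[ 0.39612788 -0.30968656  0.02014537] 0.0005539318916604064 0.0
[([319.6, 61.2], [287, 25, 66, 73, 3729], [0.4997, -0.288, 0.044]), ([324.3, 151.4], [295, 121, 60, 62, 2913], [0.4528, -0.3, 0.044])]
215 [366, 370, 373, 258, 123, 112, 104, 106, 315, 370, 368, 359]
230 [346, 349, 351, 183, 118, 124, 147, 224, 254, 360, 356, 351]
245 [442, 439, 440, 438, 407, 90, 192, 439, 439, 438, 439, 439]
255 [438, 440, 439, 438, 369, 79, 156, 439, 439, 441, 440, 439]
262 [437, 442, 440, 440, 332, 87, 112, 432, 440, 439, 438, 437]
270 [139, 139, 137, 190, 311, 283, 152, 356, 136, 138, 140, 139]
285 [87, 88, 89, 148, 241, 274, 123, 282, 87, 83, 88, 88]
320 [90, 92, 91, 252, 272, 196, 205, 304, 133, 96, 96, 97]
```

The jaws shut just over the fin. The images and both grasps agree that the real fingertips end about 28 mm short of the stated TCP. I'll go 15 mm lower and grip again.

Emit:
{"fn": "carry_out", "kwargs": {
  "moves": [
    {"jaw":0.05,"dx":0,"dy":0,"dz":-0.01,"yaw":0},
    {"jaw":0.05,"dx":0,"dy":0,"dz":0,"yaw":0},
    {"jaw":0.05,"dx":0,"dy":0,"dz":0,"yaw":0},
    {"jaw":0.05,"dx":0,"dy":0,"dz":0,"yaw":0},
    {"jaw":0.05,"dx":0,"dy":0,"dz":0.013,"yaw":0},
    {"jaw":0.05,"dx":0,"dy":0,"dz":0.012,"yaw":0},
    {"jaw":0.03,"dx":0,"dy":0,"dz":0,"yaw":0},
    {"jaw":0.0,"dx":0,"dy":0,"dz":0,"yaw":0}
  ],
  "grip_force": 30
}}

```text
t: 26.88
tool_pos: [0.396, -0.3095, 0.0049]
orientation: [-3.126, -0.305, 0.001]
force: [0.0, 0.7, -0.9]
opening: 0.0346
gripper_force: 0.0
```

Emit:
{"fn": "carry_out", "kwargs": {
  "moves": [
    {"jaw":0,"dx":0,"dy":0,"dz":0,"yaw":0},
    {"jaw":0,"dx":0,"dy":0,"dz":0,"yaw":0},
    {"jaw":0,"dx":0,"dy":0,"dz":0,"yaw":0},
    {"jaw":0,"dx":0,"dy":0,"dz":0,"yaw":0},
    {"jaw":0,"dx":0,"dy":0,"dz":0,"yaw":0}
  ]
}}

```text
t: 27.5
tool_pos: [0.3964, -0.3099, 0.0055]
orientation: [3.126, 0.305, 0.001]
force: [0.7, 0.2, 3.3]
opening: 0.0096
gripper_force: 30.0
```

Run:
```python
from h import *
p,Ro,s=tool();print(p,Ro.round(3).tolist(),s['opening'],s['gripper_force'],s['force'])
im,m=snap('wrist','w14.png')
print(tops(im,m,(200,0,420,225),.044))
```

```text
[ 0.3963517  -0.30987958  0.00546878] [[0.981, 0.194, 0.0], [0.194, -0.981, -0.0], [0.0, 0.0, -1.0]] 0.009570588788189624 30.000742971897125 [0.65054916 0.16935672 3.30104044]
[([318.8, 56.5], [283, 17, 72, 80, 4506], [0.4997, -0.2879, 0.044]), ([324.0, 155.0], [292, 122, 66, 67, 3438], [0.4529, -0.2999, 0.044])]
```

Emit:
{"fn": "carry_out", "kwargs": {
  "moves": [
    {"jaw":0,"dx":0,"dy":0,"dz":0,"yaw":0.02},
    {"jaw":0,"dx":0,"dy":0,"dz":0,"yaw":0.04},
    {"jaw":0,"dx":0,"dy":0,"dz":0,"yaw":0.05},
    {"jaw":0,"dx":0,"dy":0,"dz":0,"yaw":0.05},
    {"jaw":0,"dx":0,"dy":0,"dz":0,"yaw":0.04},
    {"jaw":0,"dx":0,"dy":0,"dz":0,"yaw":0.033},
    {"jaw":0,"dx":0,"dy":0,"dz":0,"yaw":0}
  ]
}}

```text
t: 28.42
tool_pos: [0.3965, -0.3095, 0.0055]
orientation: [-3.141, 0.062, -0.001]
force: [0.5, 2.1, 4.9]
opening: 0.01
gripper_force: 30.0
```

Emit:
{"fn": "carry_out", "kwargs": {
  "moves": [
    {"jaw":0,"dx":0.002,"dy":-0.01,"dz":0,"yaw":0},
    {"jaw":0,"dx":0.003,"dy":-0.02,"dz":0,"yaw":0},
    {"jaw":0,"dx":0.003,"dy":-0.025,"dz":0,"yaw":0},
    {"jaw":0,"dx":0.003,"dy":-0.025,"dz":0,"yaw":0},
    {"jaw":0,"dx":0.003,"dy":-0.025,"dz":0,"yaw":0},
    {"jaw":0,"dx":0.003,"dy":-0.025,"dz":0,"yaw":0},
    {"jaw":0,"dx":0.003,"dy":-0.025,"dz":0,"yaw":0},
    {"jaw":0,"dx":0.003,"dy":-0.025,"dz":0,"yaw":0}
  ]
}}

```text
t: 29.42
tool_pos: [0.4262, -0.1294, 0.0055]
orientation: [3.14, -0.06, 0.001]
force: [-0.4, -3.7, 3.9]
opening: 0.0096
gripper_force: 30.1
```

Emit:
{"fn": "carry_out", "kwargs": {
  "moves": [
    {"jaw":0,"dx":0.002,"dy":-0.02,"dz":0,"yaw":0},
    {"jaw":0,"dx":0.002,"dy":-0.015,"dz":0,"yaw":0},
    {"jaw":0,"dx":0.001,"dy":-0.009,"dz":0,"yaw":0},
    {"jaw":0,"dx":0,"dy":-0.005,"dz":0,"yaw":0},
    {"jaw":0,"dx":0,"dy":0,"dz":0,"yaw":0},
    {"jaw":0,"dx":0,"dy":0,"dz":0,"yaw":0}
  ]
}}

```text
t: 30.18
tool_pos: [0.4331, -0.0807, 0.0054]
orientation: [-3.14, 0.06, -0.001]
force: [-0.2, 2.0, 7.2]
opening: 0.0097
gripper_force: 30.0
```

Run:
```python
from h import *
p,Ro,s=tool();print(p,Ro.round(3).tolist(),s['t'],s['opening'],s['gripper_force'],s['force'])
im,m=snap('wrist','w15.png')
print(tops(im,m,(200,0,420,225),.044))
# tray near corners: scan row through the near pan edge
H,S,V=cv2.split(cv2.cvtColor(im,cv2.COLOR_RGB2HSV));md=((S>110)&(V<150)&((H<12)|(H>170)))
for v in(60,120,180,195,200):
    x=np.flatnonzero(md[v]);print(v,x.min(),x.max(),[ray(m,(u,v),.016)[:2].round(4).tolist() for u in(x.min(),x.max())])
cv2.imwrite('pics/w15s.png',im[:,:,::-1]);snap('scene','s15.png')
```

```text
[ 0.43312038 -0.0806895   0.00544377] [[0.999, -0.038, 0.001], [-0.038, -0.999, 0.001], [0.001, -0.001, -1.0]] 30.175 0.009674741474312689 30.046332478523254 [-0.15371475  2.0376375   7.17455189]
[([321.1, 56.5], [285, 17, 73, 80, 4518], [0.5387, -0.0846, 0.044]), ([325.0, 154.8], [292, 122, 67, 66, 3412], [0.4905, -0.0849, 0.044])]
60 212 437 [[0.5439, -0.0213], [0.5391, -0.1518]]
120 218 430 [[0.5103, -0.0201], [0.5056, -0.1501]]
180 226 422 [[0.4726, -0.02], [0.468, -0.1476]]
195 224 420 [[0.4626, -0.0174], [0.4578, -0.1469]]
200 226 420 [[0.4591, -0.0182], [0.4544, -0.1471]]
```

Emit:
{"fn": "carry_out", "kwargs": {
  "moves": [
    {"jaw":0,"dx":0.008,"dy":0,"dz":0,"yaw":0},
    {"jaw":0,"dx":0.01,"dy":0,"dz":0,"yaw":0},
    {"jaw":0,"dx":0.01,"dy":0,"dz":0,"yaw":0},
    {"jaw":0,"dx":0.01,"dy":0,"dz":0,"yaw":0},
    {"jaw":0,"dx":0.01,"dy":0,"dz":0,"yaw":0},
    {"jaw":0,"dx":0.01,"dy":0,"dz":0,"yaw":0},
    {"jaw":0,"dx":0.007,"dy":0,"dz":0,"yaw":0},
    {"jaw":0,"dx":0,"dy":0,"dz":0,"yaw":0}
  ]
}}

```text
t: 31.28
tool_pos: [0.4969, -0.0833, 0.0054]
orientation: [-3.14, 0.06, 0.004]
force: [-6.4, -0.5, 13.0]
opening: 0.0098
gripper_force: 30.0
```

Emit:
{"fn": "carry_out", "kwargs": {
  "moves": [
    {"jaw":0,"dx":0.006,"dy":0,"dz":-0.001,"yaw":0},
    {"jaw":0,"dx":0.01,"dy":0,"dz":0,"yaw":0},
    {"jaw":0,"dx":0.01,"dy":0,"dz":0,"yaw":0},
    {"jaw":0,"dx":0.01,"dy":0,"dz":0,"yaw":0},
    {"jaw":0,"dx":0.01,"dy":0,"dz":0,"yaw":0},
    {"jaw":0,"dx":0.01,"dy":0,"dz":0,"yaw":0},
    {"jaw":0,"dx":0.006,"dy":0,"dz":0,"yaw":0}
  ]
}}

```text
t: 32.15
tool_pos: [0.5587, -0.0857, 0.0055]
orientation: [-3.14, 0.06, 0.004]
force: [-6.8, 0.6, 6.8]
opening: 0.0094
gripper_force: 30.0
```

Run:
```python
from h import *
p,Ro,s=tool();print(p,Ro.round(3).tolist(),s['t'],s['force'],s['wrist_torque'])
im,m=snap('wrist','w16.png');print(tops(im,m,(250,0,390,225),.044))
H,S,V=cv2.split(cv2.cvtColor(im,cv2.COLOR_RGB2HSV));md=((S>110)&(V<150)&((H<12)|(H>170)))
for v in(110,130,150,170,190):
    x=np.flatnonzero(md[v,150:500])+150;print(v,x.min(),x.max(),[ray(m,(u,v),.016)[:2].round(4).tolist() for u in(x.min(),x.max())])
for v in(60,100,140,180): print(v,V[v,190:235:3].tolist(),S[v,190:235:3].tolist(),V[v,410:455:3].tolist(),S[v,410:455:3].tolist())
```

```text
[ 0.558727   -0.08566101  0.00547926] [[0.999, -0.038, -0.003], [-0.038, -0.999, 0.001], [-0.003, -0.001, -1.0]] 32.15 [-6.83270501  0.55252478  6.78044267] [0.06309276 1.07625371 0.01471721]
[([319.8, 22.4], [250, 0, 140, 47, 6407], [0.6791, -0.0895, 0.044]), ([318.0, 71.0], [283, 51, 71, 45, 2462], [0.6579, -0.0878, 0.044]), ([323.9, 154.5], [292, 123, 65, 65, 3208], [0.6165, -0.0893, 0.044])]
110 216 426 [[0.6419, -0.0248], [0.6372, -0.1522]]
130 218 424 [[0.63, -0.0244], [0.6254, -0.1518]]
150 219 425 [[0.6178, -0.0233], [0.613, -0.1532]]
170 221 423 [[0.605, -0.0227], [0.6003, -0.1528]]
190 223 420 [[0.5916, -0.0222], [0.587, -0.1517]]
60 [130, 138, 138, 139, 141, 126, 119, 61, 47, 41, 39, 44, 45, 44, 45] [45, 41, 41, 40, 42, 45, 47, 117, 179, 180, 183, 168, 181, 191, 181] [87, 85, 74, 78, 79, 62, 68, 98, 178, 199, 242, 241, 241, 241, 239] [191, 183, 179, 183, 187, 181, 191, 174, 44, 40, 21, 21, 22, 21, 27]
100 [120, 121, 143, 142, 143, 142, 139, 122, 86, 48, 43, 42, 41, 43, 45] [43, 42, 43, 41, 43, 43, 44, 44, 68, 191, 178, 176, 180, 178, 176] [86, 85, 88, 72, 65, 80, 137, 185, 237, 242, 242, 242, 243, 192, 185] [187, 189, 183, 181, 180, 188, 87, 37, 27, 20, 22, 21, 21, 40, 40]
140 [117, 117, 117, 124, 126, 128, 127, 126, 122, 72, 48, 43, 42, 42, 42] [44, 39, 41, 45, 45, 44, 44, 43, 44, 99, 191, 184, 182, 176, 170] [86, 88, 70, 65, 90, 156, 197, 242, 241, 241, 241, 214, 182, 182, 181] [187, 185, 175, 177, 181, 64, 40, 24, 25, 24, 24, 39, 41, 39, 38]
180 [129, 127, 125, 121, 119, 121, 122, 113, 112, 112, 96, 47, 48, 41, 42] [42, 40, 61, 148, 66, 42, 44, 138, 150, 150, 157, 184, 170, 174, 188] [46, 44, 42, 49, 52, 109, 112, 112, 113, 114, 112, 112, 114, 113, 113] [177, 168, 170, 177, 181, 152, 150, 150, 147, 150, 150, 148, 148, 151, 151]
```

Emit:
{"fn": "carry_out", "kwargs": {
  "moves": [
    {"jaw":0,"dx":0.008,"dy":0,"dz":0,"yaw":0},
    {"jaw":0,"dx":0.01,"dy":0,"dz":0,"yaw":0},
    {"jaw":0,"dx":0.01,"dy":0,"dz":0,"yaw":0},
    {"jaw":0,"dx":0.01,"dy":0,"dz":0,"yaw":0},
    {"jaw":0,"dx":0.01,"dy":0,"dz":0,"yaw":0},
    {"jaw":0,"dx":0.008,"dy":0,"dz":0,"yaw":0},
    {"jaw":0,"dx":0.005,"dy":0,"dz":0,"yaw":0}
  ]
}}

```text
t: 33.08
tool_pos: [0.6212, -0.0891, 0.0059]
orientation: [-3.141, 0.06, 0.0]
force: [-0.4, 0.1, -1.1]
opening: 0.0094
gripper_force: 30.0
```

Emit:
{"fn": "carry_out", "kwargs": {
  "moves": [
    {"jaw":0,"dx":0.004,"dy":0,"dz":0,"yaw":0},
    {"jaw":0,"dx":0.004,"dy":0,"dz":0,"yaw":0},
    {"jaw":0,"dx":0.003,"dy":0,"dz":0,"yaw":0},
    {"jaw":0,"dx":0,"dy":0,"dz":0,"yaw":0}
  ]
}}

```text
t: 33.58
tool_pos: [0.6321, -0.0896, 0.0062]
orientation: [3.141, -0.06, 0.001]
force: [0.7, -0.4, -1.7]
opening: 0.0096
gripper_force: 30.0
```

Emit:
{"fn": "carry_out", "kwargs": {
  "moves": [
    {"jaw":0,"dx":0.002,"dy":0,"dz":0,"yaw":0},
    {"jaw":0,"dx":0.002,"dy":0,"dz":0,"yaw":0},
    {"jaw":0,"dx":0,"dy":0,"dz":0,"yaw":0}
  ]
}}

```text
t: 33.95
tool_pos: [0.6359, -0.0897, 0.0062]
orientation: [3.141, -0.06, 0.001]
force: [-0.7, 0.0, -2.4]
opening: 0.0098
gripper_force: 30.0
```

Run:
```python
from h import *
p,Ro,s=tool();print(p,s['force'],s['wrist_torque'])
im,m=snap('wrist','w17.png');H,S,V=cv2.split(cv2.cvtColor(im,cv2.COLOR_RGB2HSV));md=((S>110)&(V<150)&((H<12)|(H>170)))
for u in(270,300,350,370): 
    y=np.flatnonzero(md[:235,u]);print(u,y.min(),y.max(),(Ro.T@(ray(m,(u,y.max()),.016)-p)).round(4))
print(tops(im,m,(250,100,390,225),.044))
```

```text
[ 0.63593559 -0.08969521  0.00619786] [-0.70474264  0.00443932 -2.37295821] [ 0.04221746  0.03658095 -0.0034749 ]Traceback (most recent call last):
  File "<stdin>", line 5, in <module>
    return umr_minimum(a, axis, None, out, keepdims, initial, where)
ValueError: zero-size array to reduction operation minimum which has no identity
```

Emit:
{"fn": "carry_out", "kwargs": {
  "moves": [
    {"jaw":0,"dx":0.002,"dy":0,"dz":0,"yaw":0},
    {"jaw":0,"dx":0.002,"dy":0,"dz":0,"yaw":0},
    {"jaw":0,"dx":0,"dy":0,"dz":0,"yaw":0}
  ]
}}

```text
t: 34.38
tool_pos: [0.6399, -0.0898, 0.0061]
orientation: [-3.141, 0.06, -0.0]
force: [-0.6, -0.0, -1.2]
opening: 0.0098
gripper_force: 30.0
```

Run:
```python
from h import *
p,Ro,s=tool();print(p,s['force'],s['wrist_torque'])
im,m=snap('wrist','w18.png');H,S,V=cv2.split(cv2.cvtColor(im,cv2.COLOR_RGB2HSV))
for u in(270,300,370): print(u,H[60:232:8,u].tolist(),S[60:232:8,u].tolist(),V[60:232:8,u].tolist())
print(tops(im,m,(200,0,440,225),.044))
```

```text
[ 0.63989779 -0.08978347  0.00613807] [-0.62815919 -0.02101064 -1.19229795] [ 0.1061929   0.07504533 -0.07850335]
270 [16, 16, 16, 19, 22, 20, 20, 20, 21, 22, 22, 21, 21, 21, 21, 21, 21, 20, 19, 21, 17, 15] [162, 160, 162, 38, 27, 27, 26, 26, 26, 27, 27, 26, 26, 25, 25, 25, 25, 26, 23, 25, 42, 43] [168, 172, 82, 222, 235, 236, 238, 238, 237, 236, 236, 237, 238, 239, 238, 238, 238, 238, 239, 239, 128, 130]
300 [16, 16, 17, 21, 20, 22, 21, 22, 21, 20, 22, 20, 20, 20, 20, 20, 22, 20, 20, 18, 18, 18] [161, 163, 39, 29, 27, 27, 25, 27, 26, 25, 25, 26, 24, 25, 26, 27, 24, 25, 26, 45, 43, 39] [168, 75, 217, 234, 236, 236, 236, 236, 237, 238, 238, 238, 237, 238, 238, 238, 238, 238, 238, 130, 131, 131]
370 [21, 21, 20, 22, 21, 21, 22, 22, 21, 20, 20, 20, 20, 20, 21, 20, 20, 18, 16, 16, 17, 16] [29, 26, 27, 27, 26, 25, 28, 28, 26, 26, 26, 27, 26, 26, 26, 25, 27, 40, 44, 42, 44, 43] [234, 235, 236, 235, 236, 237, 236, 237, 236, 236, 237, 236, 237, 237, 237, 238, 238, 225, 133, 133, 132, 132]
[([331.3, 122.9], [200, 0, 240, 219, 35282], [0.7138, -0.0978, 0.044])]
```

Emit:
{"fn": "carry_out", "kwargs": {
  "moves": [
    {"jaw":0,"dx":0.002,"dy":0,"dz":0,"yaw":0},
    {"jaw":0,"dx":0.001,"dy":0,"dz":0,"yaw":0},
    {"jaw":0,"dx":0,"dy":0,"dz":0,"yaw":0}
  ]
}}

```text
t: 34.8
tool_pos: [0.6399, -0.0892, 0.0055]
orientation: [-3.14, 0.06, 0.009]
force: [-12.6, 2.0, 6.2]
opening: 0.0096
gripper_force: 30.0
```

Emit:
{"fn": "carry_out", "kwargs": {
  "moves": [
    {"jaw":0,"dx":0.001,"dy":0,"dz":0,"yaw":0},
    {"jaw":0,"dx":0.001,"dy":0,"dz":0,"yaw":0},
    {"jaw":0,"dx":0,"dy":0,"dz":0,"yaw":0}
  ]
}}

```text
t: 35.17
tool_pos: [0.6399, -0.0892, 0.0055]
orientation: [-3.14, 0.06, 0.016]
force: [-22.4, 3.5, 13.7]
opening: 0.0098
gripper_force: 30.0
```

Emit:
{"fn": "carry_out", "kwargs": {
  "moves": [
    {"jaw":0,"dx":-0.004,"dy":0,"dz":0,"yaw":0},
    {"jaw":0.03,"dx":0,"dy":0,"dz":0,"yaw":0},
    {"jaw":0.03,"dx":0,"dy":0,"dz":0,"yaw":0},
    {"jaw":0.03,"dx":0,"dy":0,"dz":0,"yaw":0}
  ]
}}

```text
t: 35.67
tool_pos: [0.6413, -0.09, 0.0065]
orientation: [3.141, -0.06, 0.001]
force: [-0.2, 0.2, 0.9]
opening: 0.0291
gripper_force: 0.0
```

Run:
```python
from h import *
p,Ro,s=tool();print(p,s['force'],s['opening'])
m=camera_model('scene')
for u,v in((580,205),(650,165),(603,222),(625,155)): print('mb',ray(m,(160+u/4,210+v/4),.09).round(3))
```

```text
[ 0.64125086 -0.08997871  0.00649714] [-0.240843    0.24246915  0.92615391] 0.02914859850456086
mb [ 0.747 -0.109  0.09 ]
mb [ 0.762 -0.046  0.09 ]
mb [ 0.77 -0.11  0.09]
mb [ 0.741 -0.051  0.09 ]
```

Emit:
{"fn": "carry_out", "kwargs": {
  "moves": [
    {"jaw":0.03,"dx":0,"dy":0,"dz":-0.03,"yaw":0},
    {"jaw":0.03,"dx":0,"dy":0,"dz":-0.05,"yaw":0},
    {"jaw":0.03,"dx":-0.02,"dy":0,"dz":-0.05,"yaw":0},
    {"jaw":0,"dx":-0.06,"dy":0,"dz":-0.05,"yaw":0},
    {"jaw":0,"dx":-0.06,"dy":0,"dz":-0.02,"yaw":0},
    {"jaw":0,"dx":0,"dy":0,"dz":0,"yaw":0},
    {"jaw":0,"dx":0,"dy":0,"dz":0,"yaw":0}
  ]
}}

```text
t: 36.55
tool_pos: [0.5141, -0.0851, 0.1964]
orientation: [3.141, -0.06, 0.003]
force: [-0.3, 0.6, 0.2]
opening: 0.0008
gripper_force: 0.0
```

Run:
```python
from h import *
p,Ro,s=tool();print(p,s['t'])
im,m=snap('wrist','w19.png');H,S,V=cv2.split(cv2.cvtColor(im,cv2.COLOR_RGB2HSV))
md=(((S>130)&(V<150)&((H<10)|(H>172)))*255).astype(np.uint8)
cs=[c for c in cv2.findContours(md,0,2)[0] if cv2.contourArea(c)>60]
for c in cs: b=cv2.boundingRect(c);print(b,cv2.contourArea(c),ray(m,(b[0]+b[2]/2,b[1]+b[3]),.016)[:2].round(4),ray(m,(b[0]+b[2]/2,b[1]+b[3]),.046)[:2].round(4),ray(m,(b[0]+b[2]/2,b[1]),.046)[:2].round(4))
print(tops(im,m,(230,0,400,230),.044))
```

```text
[ 0.51414257 -0.08514462  0.19642016] 36.55
[([321.5, 32.4], [235, 0, 165, 101, 8837], [0.6754, -0.0912, 0.044]), ([237.3, 164.1], [230, 106, 18, 124, 1162], [0.5376, 0.0157, 0.044])]
```

Run:
```python
from h import *
m=camera_model('wrist');im=cv2.imread('pics/w19.png')
hsv=cv2.cvtColor(im,cv2.COLOR_BGR2HSV);H,S,V=cv2.split(hsv)
for x in(.605,.62,.636,.651,.662): print(x,proj(m,[x,-.089,.046]).round(0),proj(m,[x,-.089,.016]).round(0))
for v in range(20,112,5): print(v,V[v,300:346:4].tolist(),S[v,300:346:4].tolist())
print([ (v,V[v,270],S[v,270],V[v,380],S[v,380]) for v in range(20,110,6)])
```

```text
0.605 [322. 102.] [322. 103.]
0.62 [322.  88.] [322.  90.]
0.636 [321.  72.] [321.  75.]
0.651 [320.  57.] [321.  62.]
0.662 [320.  46.] [320.  51.]
20 [253, 252, 252, 253, 253, 253, 253, 253, 253, 253, 253, 253] [10, 10, 10, 10, 8, 9, 10, 9, 10, 9, 9, 9]
25 [253, 253, 253, 253, 253, 253, 253, 253, 253, 253, 253, 253] [10, 10, 9, 9, 9, 10, 9, 9, 9, 9, 10, 9]
30 [253, 253, 253, 253, 253, 253, 253, 253, 253, 253, 252, 253] [9, 8, 8, 8, 8, 9, 10, 9, 9, 10, 9, 9]
35 [253, 253, 254, 253, 253, 253, 253, 253, 253, 253, 253, 253] [9, 9, 9, 10, 9, 9, 10, 10, 10, 10, 10, 9]
40 [86, 83, 78, 80, 88, 90, 98, 99, 101, 95, 99, 101] [86, 80, 82, 86, 90, 85, 70, 70, 68, 70, 67, 68]
45 [69, 63, 78, 50, 59, 74, 75, 79, 59, 58, 74, 69] [177, 178, 177, 168, 173, 183, 180, 184, 177, 180, 183, 181]
50 [108, 98, 100, 98, 111, 113, 118, 116, 117, 114, 113, 110] [184, 185, 184, 185, 188, 185, 184, 182, 190, 190, 187, 183]
55 [109, 99, 102, 101, 112, 102, 106, 118, 118, 116, 112, 110] [182, 191, 188, 184, 187, 188, 185, 186, 190, 189, 194, 183]
60 [82, 81, 82, 81, 82, 106, 101, 54, 51, 52, 78, 84] [190, 189, 1
[... 1566 characters left out ...]
8(49), np.uint8(172), np.uint8(193), np.uint8(41)), (50, np.uint8(49), np.uint8(177), np.uint8(252), np.uint8(10)), (56, np.uint8(52), np.uint8(181), np.uint8(253), np.uint8(10)), (62, np.uint8(94), np.uint8(165), np.uint8(253), np.uint8(11)), (68, np.uint8(139), np.uint8(149), np.uint8(252), np.uint8(11)), (74, np.uint8(135), np.uint8(147), np.uint8(251), np.uint8(13)), (80, np.uint8(145), np.uint8(148), np.uint8(251), np.uint8(14)), (86, np.uint8(131), np.uint8(146), np.uint8(243), np.uint8(21)), (92, np.uint8(139), np.uint8(149), np.uint8(211), np.uint8(37)), (98, np.uint8(138), np.uint8(150), np.uint8(209), np.uint8(37)), (104, np.uint8(145), np.uint8(144), np.uint8(241), np.uint8(133))]
```

The fin's outer end is at x≈0.624 and the pan edge at 0.651, which matches fully home. Now I'll close the door, pushing its outer face inside the knob.

Emit:
{"fn": "carry_out", "kwargs": {
  "moves": [
    {"jaw":0,"dx":0,"dy":0,"dz":0,"yaw":-0.038},
    {"jaw":0,"dx":-0.004,"dy":-0.05,"dz":0,"yaw":0},
    {"jaw":0,"dx":0,"dy":-0.05,"dz":0,"yaw":0},
    {"jaw":0,"dx":0,"dy":-0.042,"dz":0,"yaw":0},
    {"jaw":0,"dx":0,"dy":0,"dz":0,"yaw":0},
    {"jaw":0,"dx":0,"dy":0,"dz":0,"yaw":0}
  ]
}}

```text
t: 37.35
tool_pos: [0.5099, 0.0569, 0.1949]
orientation: [3.141, 0.001, -0.003]
force: [-0.5, 0.9, -0.5]
opening: 0.0005
gripper_force: 0.0
```

Emit:
{"fn": "carry_out", "kwargs": {
  "moves": [
    {"jaw":0,"dx":0,"dy":0,"dz":0.05,"yaw":0},
    {"jaw":0,"dx":0,"dy":0,"dz":0.05,"yaw":0},
    {"jaw":0,"dx":0,"dy":0,"dz":0.045,"yaw":0},
    {"jaw":0,"dx":0,"dy":0,"dz":0.025,"yaw":0},
    {"jaw":0,"dx":0,"dy":0,"dz":0.01,"yaw":0},
    {"jaw":0,"dx":0,"dy":0,"dz":0,"yaw":0},
    {"jaw":0,"dx":0,"dy":0,"dz":0,"yaw":0}
  ]
}}

```text
t: 38.22
tool_pos: [0.5109, 0.0567, 0.0174]
orientation: [3.142, -0.001, 0.004]
force: [0.1, -0.2, 0.1]
opening: 0.0007
gripper_force: 0.0
```

Now the closing arc.

Emit:
{"fn": "carry_out", "kwargs": {
  "moves": [
    {"jaw":0,"dx":-0.006,"dy":0.018,"dz":0,"yaw":0},
    {"jaw":0,"dx":-0.005,"dy":0.016,"dz":0,"yaw":0},
    {"jaw":0,"dx":-0.004,"dy":0.015,"dz":0,"yaw":0},
    {"jaw":0,"dx":-0.001,"dy":0.016,"dz":0,"yaw":0},
    {"jaw":0,"dx":0.001,"dy":0.015,"dz":0,"yaw":0},
    {"jaw":0,"dx":0.004,"dy":0.016,"dz":0,"yaw":0},
    {"jaw":0,"dx":0.006,"dy":0.016,"dz":0,"yaw":0},
    {"jaw":0,"dx":0.009,"dy":0.014,"dz":0,"yaw":0}
  ]
}}

```text
t: 39.22
tool_pos: [0.514, -0.0701, 0.0158]
orientation: [3.142, -0.001, -0.0]
force: [-0.0, 0.8, -0.7]
opening: 0.0008
gripper_force: 0.3
```

Emit:
{"fn": "carry_out", "kwargs": {
  "moves": [
    {"jaw":0,"dx":0.011,"dy":0.013,"dz":0,"yaw":0},
    {"jaw":0,"dx":0.014,"dy":0.011,"dz":0,"yaw":0},
    {"jaw":0,"dx":0.015,"dy":0.009,"dz":0,"yaw":0},
    {"jaw":0,"dx":0.011,"dy":0.004,"dz":0,"yaw":0},
    {"jaw":0,"dx":0.01,"dy":0.003,"dz":0,"yaw":0},
    {"jaw":0,"dx":0.006,"dy":0.001,"dz":0,"yaw":0},
    {"jaw":0,"dx":0,"dy":0,"dz":0,"yaw":0}
  ]
}}

```text
t: 40.1
tool_pos: [0.5808, -0.1099, 0.0159]
orientation: [-3.142, -0.0, -0.0]
force: [-1.0, -0.3, -0.3]
opening: 0.0004
gripper_force: 0.0
```

Push until the stop is felt.

Emit:
{"fn": "carry_out", "kwargs": {
  "moves": [
    {"jaw":0,"dx":0.002,"dy":0,"dz":0,"yaw":0},
    {"jaw":0,"dx":0.002,"dy":0,"dz":0,"yaw":0},
    {"jaw":0,"dx":0,"dy":0,"dz":0,"yaw":0}
  ]
}}

```text
t: 40.48
tool_pos: [0.5846, -0.1099, 0.016]
orientation: [3.142, -0.0, 0.0]
force: [0.4, -0.7, -0.7]
opening: 0.0006
gripper_force: 0.0
```

Emit:
{"fn": "carry_out", "kwargs": {
  "moves": [
    {"jaw":0,"dx":0.002,"dy":0,"dz":0,"yaw":0},
    {"jaw":0,"dx":0.001,"dy":0,"dz":0,"yaw":0},
    {"jaw":0,"dx":0,"dy":0,"dz":0,"yaw":0}
  ]
}}

```text
t: 40.85
tool_pos: [0.5871, -0.11, 0.0159]
orientation: [-3.142, 0.0, 0.001]
force: [-3.7, 0.1, 3.7]
opening: 0.0005
gripper_force: 1.9
```

Emit:
{"fn": "carry_out", "kwargs": {
  "moves": [
    {"jaw":0,"dx":0.001,"dy":0,"dz":0,"yaw":0},
    {"jaw":0,"dx":0.001,"dy":0,"dz":0,"yaw":0},
    {"jaw":0,"dx":0,"dy":0,"dz":0,"yaw":0}
  ]
}}

```text
t: 41.22
tool_pos: [0.5872, -0.11, 0.0158]
orientation: [-3.141, 0.001, 0.007]
force: [-14.9, 0.7, 10.7]
opening: 0.0007
gripper_force: 7.1
```

Emit:
{"fn": "carry_out", "kwargs": {
  "moves": [
    {"jaw":0,"dx":-0.03,"dy":0,"dz":0,"yaw":0},
    {"jaw":0,"dx":-0.04,"dy":0,"dz":0,"yaw":0},
    {"jaw":0,"dx":0,"dy":0,"dz":-0.05,"yaw":0},
    {"jaw":0,"dx":0,"dy":0,"dz":-0.055,"yaw":0},
    {"jaw":0,"dx":0,"dy":0,"dz":-0.055,"yaw":0},
    {"jaw":0,"dx":0,"dy":0,"dz":-0.055,"yaw":0},
    {"jaw":0,"dx":0,"dy":0,"dz":0,"yaw":0},
    {"jaw":0,"dx":0,"dy":0,"dz":0,"yaw":0}
  ]
}}

```text
t: 42.22
tool_pos: [0.5197, -0.11, 0.2307]
orientation: [3.142, -0.0, 0.001]
force: [-0.7, 0.8, -0.4]
opening: 0.0004
gripper_force: 0.0
```

Run:
```python
from h import *
p,Ro,s=tool();print(p,s['t'])
im,m=snap('wrist','w20.png');H,S,V=cv2.split(cv2.cvtColor(im,cv2.COLOR_RGB2HSV))
w=(S<60)&(V>150)
# door outer top edge: lowest white row per column
for c in range(210,420,20):
    y=np.flatnonzero(w[:200,c]);print(c,y.max() if len(y) else None,ray(m,(c,y.max()),.077)[:2].round(4) if len(y) else '')
md=((S>130)&(V<130)&((H<10)|(H>172)));ys,xs=np.nonzero(md[:200,200:420])
if len(ys): print('dark',len(ys),ys.min(),ys.max(),xs.mean()+200)
# fin centre
f=np.array([.6385,-.0892,.046]);q=proj(m,f);print(q,V[int(q[1]),int(q[0])-12:int(q[0])+13:3],S[int(q[1]),int(q[0])-12:int(q[0])+13:3])
```

```text
[ 0.51966757 -0.1099659   0.2306597 ] 42.225
210 None 
230 47 [ 0.6669 -0.0105]
250 112 [ 0.5994 -0.0274]
270 114 [ 0.5972 -0.0503]
290 115 [ 0.5962 -0.0734]
310 116 [ 0.5951 -0.0965]
330 117 [ 0.594  -0.1196]
350 116 [ 0.5951 -0.1428]
370 107 [ 0.6051 -0.1654]
390 None 
410 None 
dark 218 52 92 297.79816513761466
[304.62064425  78.52495751] [235 235 236 192 115 105  74 135 133] [136 138 136 151 182 187 159 147 148]
```

```bash
python3 -c "
from plant import close_job;print(close_job())"
```

```text
the job is handed in; nothing more can be done
None
```

Job handed in: both tins were set upright on the tray, the tray slid fin-outwards until it met the back, and the door was pushed shut against its stop. The tins were last seen upright partway in, before the roof hid them.

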